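# Pack the needle boxes in the frame and wedge them tight

## Robot

A 7-joint arm with a two-finger parallel gripper is mounted at the origin on a cart in front of the work surface, level with it; the furniture and walls round the work are solid. World frame = base frame: x ahead of the robot, y to its left, z up, the work surface at z = 0. Lengths are in mm, angles in rad, forces in N, time in s.
With the tool pointing down it reaches from about 400 to 900 mm from the base axis. Payload 5.6 kg.
Tool frame: the origin (TCP) lies between the finger pads; the fingertips stand 17 mm ahead of it and the grasp point (between the pads) lies 2 mm behind it (nose_length is the distance from the TCP to the fingertips, in mm); y points along the fingers, z is the direction in which the jaws open and shut, and the axes are right-handed (so a half turn about y gives the same grasp; the last joint's range is limited). The gripper opens to 92 mm and grips with 3 to 60 N. Pads are 20 mm wide; open, the fingers measure 128 mm over their backs; the gripper's body (75 mm by 189 mm) begins 69 mm behind the grasp point.
Start: joints at [1.271, 0.468, -0.012, 1.603, 0.006, 1.071, -0.056], TCP at [165.049, -628.703, 231.592] pointing down, gripper open.
Joint ranges: [-2.53, 2.53], [-0.31, 2.02], [-1.57, 1.55], [0.28, 2.44], [-1.29, 4.43], [0.15, 1.84], [-2.92, 2.92]. Speed limits (rad/s): [2.57, 2.57, 3.14, 3.14, 3.14, 3.14, 3.14].

## Interface

Orientations are given as a rotation vector (axis times angle).
In Python, from cell import * gives the robot as it stands.
- The arm moves only by the tool move_arm, never from a script. Its argument "moves" is a list of rows, each an object of numbers: "claw": the opening, from 0 (shut) to 1 (fully open); "dx", "dy", "dz": the shift along the tool's x, y, z in mm; "roll": the turn about the tool's y in degrees. A call has 1 to 12 rows; each row is the pose to reach, as a shift and turn from the pose commanded when the call began, along the tool's axes at that moment; what a row does not reach only later rows make up. A row lasts 1/10 s, in which the tool goes at most 50 mm and 8.59 degrees, less where a joint would pass 70% of its speed; a pose out of reach is approached as far as the arm can. A call with a gripper value outside its range is refused whole. The fingers move at their own pace and stop on an object; the grip force is fixed at half the most. Time passes only in rows, so rows that repeat a pose let the fingers close. It gives the time, the measured TCP pose, the force and the opening at its end, in the units of the state.
- get_state(): the state, without advancing time (a new reading comes with each control period).
- grab_frame(name): name is "side" or "top" or "wrist"; returns a dict with "img" (480x640x3 uint8, red, green, blue), "fx", "fy", "cx", "cy" (pixels), "rvec" (rotation vector, rad) and "tvec" (3), from world to camera coordinates, as OpenCV has them; the wrist camera has in their place "T_tool_cam" (4x4, takes a point from camera to tool coordinates, whose origin is the TCP and whose axes are the tool frame's). Camera axes: x right, y down, z forward; pixel columns grow to the right and rows downward; lengths in mm; the calibration is good to about 2 mm. A picture is of the moment at which its call begins: read the wrist's pose just before it. There is no depth.
- sign_off(): hands the job in, once; it reports no verdict.
The state is a dict: "time": time; "joints": joint angles; "qd": joint speeds; "tau": joint torques, N m; "position": TCP position; "tool_rot": TCP orientation; "contact_force": force on the tool from outside, world axes, zero at the start; "moment": the same for the moment, N m; "grip_width": opening from 0.0 (shut) to 1.0 (fully open).
Only numpy, scipy, OpenCV 4.12 (cv2) and the standard library are available. Lean on these libraries where they do the work, as an engineer would, in place of code of your own. Each camera call takes 0.05 s, during which the arm holds its last target.

## Task

Load the three flat black needle boxes side by side into the blue packing frame, each lying flat on the table beside the tile that has the colour of its label (red, yellow, green). When all three are in and let go, put the wooden wedge, thin end first, from the frame's open side into the gap left between the row and the sloped block, and drive it in until the row is tight. Leave the blue square box and the round grey case where they are.

Things in the scene. Friction and masses are not known exactly. Their poses are not given: they have to be found in the camera images.
- red_box: Flat black needle box with a plain red label on its lid, 45 x 62 x 16 mm high, 32 g. Origin: centre of its underside; x along the 45 mm side, y along the 62 mm side, z up. Grip it across its 62 mm length so that it can go down close beside its neighbours. A half turn makes no difference.
- yellow_box: Flat black needle box with a plain yellow label on its lid, 45 x 62 x 16 mm high, 32 g. Origin: centre of its underside; x along the 45 mm side, y along the 62 mm side, z up. Grip it across its 62 mm length so that it can go down close beside its neighbours. A half turn makes no difference.
- green_box: Flat black needle box with a plain green label on its lid, 45 x 62 x 16 mm high, 32 g. Origin: centre of its underside; x along the 45 mm side, y along the 62 mm side, z up. Grip it across its 62 mm length so that it can go down close beside its neighbours. A half turn makes no difference.
- wedge: Loose waxed wooden wedge, 90 g, lying flat, 18 mm high, y from -38 (thick end) to +38 mm (thin end). Flat side at x = +14 mm; sloping side from x = -31 (thick) to -4 mm (thin). Origin at table height under the grip tab: tab 10 mm thick (x), y -30 to +6, z 18 to 39 mm. Tight home: frame's yaw, at frame x -64, y -6 mm; then it stops hard. Place it loosely, then push the thick end, low, with shut fingers.
- frame: Fixed blue frame without floor. Origin at table height, mid channel; x along the row. Stop (16 mm high) with face at x = +82 mm. Sloped block (16 high), face from (-93, -38) to (-66, +38) mm. Rails 3 mm high from y = +37 out (20 wide, full length) and y = -37 out (8 wide, x -40 to +90). Wedge enters from -y, moving +y. Tight row: box centres x = 60, 16, -28, near end x = -50, y = 0 +-6 mm.
- tile_red: Red marker tile on the frame's wide rail, 38 x 18 mm, top 4.5 mm above the table; fixed, at any of three places. Origin: centre of its underside; axes parallel to the frame's. Its box belongs with its centre 47 mm from here in -y, on the table; while loading, up to 15 mm off along x is fine (the wedge closes the play).
- tile_yellow: Yellow marker tile on the frame's wide rail, 38 x 18 mm, top 4.5 mm above the table; fixed, at any of three places. Origin: centre of its underside; axes parallel to the frame's. Its box belongs with its centre 47 mm from here in -y, on the table; while loading, up to 15 mm off along x is fine (the wedge closes the play).
- tile_green: Green marker tile on the frame's wide rail, 38 x 18 mm, top 4.5 mm above the table; fixed, at any of three places. Origin: centre of its underside; axes parallel to the frame's. Its box belongs with its centre 47 mm from here in -y, on the table; while loading, up to 15 mm off along x is fine (the wedge closes the play).
- cal_box: Bystander: flat blue square box, 50 x 50 x 13 mm high, loose. Origin: centre of its underside. To be left alone.
- wafer_case: Bystander: round grey case, 73 mm across, 13 mm high, loose. Origin: centre of its underside. To be left alone.

How it is judged:
By the outcome, as a careful person would: the job done as asked, in the order asked, and still so for the second after the job is handed in, with the robot touching nothing.
It also fails if it takes over 125 s, if anything falls off the work surface, if the arm or the gripper's body presses on something with over 40 N, if the wrist force passes 120 N, or if a joint passes its speed limit or range.

## Working session

There is one attempt and no reset: what is moved stays moved. The work goes in short steps, Python scripts to look and compute and a tool call to move; the robot and the scene stay as the last step left them, time stands still between calls to the robot, and variables do not carry over. Pictures are saved under pics/ and viewed, and the job is handed in when it is done.

Besides the shell and the picture viewer there is one more tool, called after "Call:" as name(argument=value, ...) on one line, values as JSON. move_arm: Moves the arm, as the interface text tells. Its arguments: {"type":"object","properties":{"moves":{"type":"array"}},"required":["moves"]}

```bash
mkdir -p pics; ls
python3 - <<'E'
from cell import *
import cv2
s=get_state(); print(s)
for n in ("top","side","wrist"):
    f=grab_frame(n); cv2.imwrite(f"pics/{n}0.png",f["img"][:,:,::-1])
    print(n,{k:v for k,v in f.items() if k!="img"})
E
```

```text
pics
{'time': 0.0, 'joints': array([ 1.27099066,  0.46836767, -0.01156539,  1.60361092,  0.00601274,
        1.07137703, -0.05632284]), 'qd': array([-0.00038882, -0.00109996, -0.00145581, -0.0007462 ,  0.00046827,
       -0.00074022,  0.0006289 ]), 'tau': array([-9.96024282e-04, -5.20575535e+01, -1.28299845e-02, -2.43746281e+01,
       -5.65499871e-02,  1.72836607e-02,  1.52189782e-04]), 'position': array([ 164.86646428, -628.18470329,  230.65173252]), 'tool_rot': array([-0.26943804,  2.08654519, -2.0829937 ]), 'contact_force': array([ 0.63067306,  0.42085415, -0.1474893 ]), 'moment': array([0.00068491, 0.00763477, 0.00411591]), 'grip_width': 0.9998494773237334}
top {'fx': 557.148318591136, 'fy': 557.148318591136, 'cx': 320.8262991335613, 'cy': 240.80055052101488, 'rvec': array([ 2.06149532, -2.16112943,  0.24106142]), 'tvec': array([ -72.00331287,  514.97110422, 1443.84808123])}
side {'fx': 501.4001450825012, 'fy': 501.4001450825012, 'cx': 320.8794091965708, 'cy': 244.12145737298596, 'rvec': array([ 0.23983846,  2.91273717, -1.04562409]), 'tvec': array([ 539.46645382,    8.35805124, 1209.16041823])}
wrist {'fx': 370.564044559577, 'fy': 370.564044559577, 'cx': 316.47281491624636, 'cy': 239.61250405729723, 'T_tool_cam': array([[ 2.20176472e-04,  9.56090272e-01,  2.93072248e-01,
        -8.37643320e+01],
       [-1.77927312e-04, -2.93072213e-01,  9.56090292e-01,
        -1.52464576e+02],
       [ 9.99999960e-01, -2.62654145e-04,  1.05586967e-04,
        -4.14898104e-01],
       [ 0.00000000e+00,  0.00000000e+00,  0.00000000e+00,
         1.00000000e+00]])}
```

View pics/top0.png

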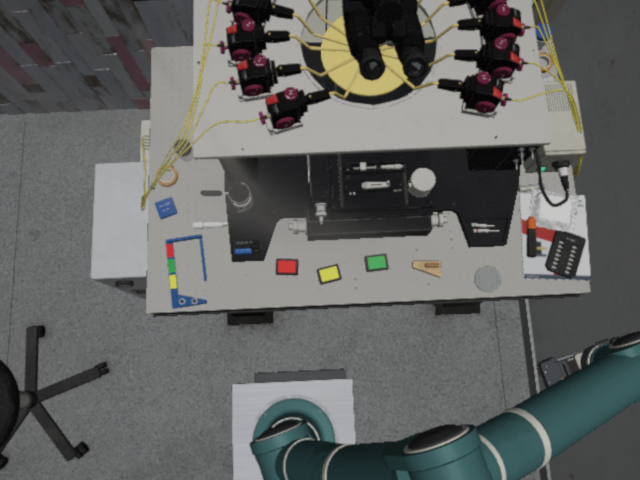

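View pics/side0.png

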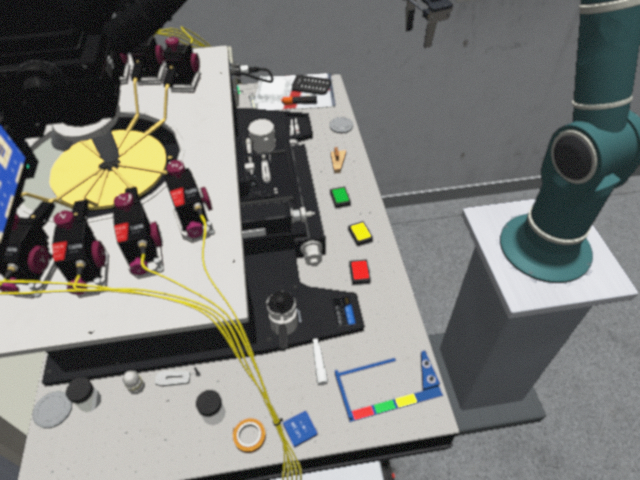

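View pics/wrist0.png

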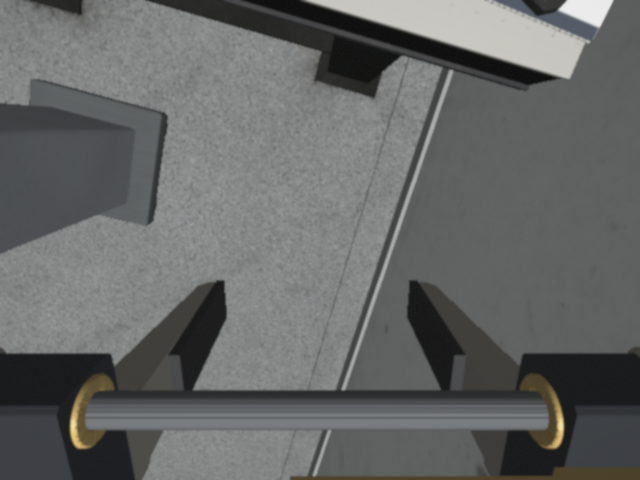

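Top view: red box (287,267), yellow (329,273), green (376,262), wedge (427,267), frame at left (168–207, 235–306) with tiles red/green/yellow from top to bottom; bystanders at (165,207) and (487,278).

```bash
cat > h.py <<'E'
import numpy as np, cv2
from cell import *
from scipy.spatial.transform import Rotation as R
def cam(f,s=None):
    """returns Rcw (cam->world), origin world"""
    if "rvec" in f:
        Rw=R.from_rotvec(f["rvec"]).as_matrix(); return Rw.T, -Rw.T@f["tvec"]
    T=f["T_tool_cam"]; Rt=R.from_rotvec(s["tool_rot"]).as_matrix()
    return Rt@T[:3,:3], Rt@T[:3,3]+s["position"]
def topl(f,px,z,s=None):
    Rc,o=cam(f,s); px=np.atleast_2d(px).astype(float)
    d=np.c_[(px[:,0]-f["cx"])/f["fx"],(px[:,1]-f["cy"])/f["fy"],np.ones(len(px))]@Rc.T
    t=(z-o[2])/d[:,2]; return o+d*t[:,None]
def proj(f,P,s=None):
    Rc,o=cam(f,s); c=(np.atleast_2d(P)-o)@Rc
    return np.c_[c[:,0]/c[:,2]*f["fx"]+f["cx"],c[:,1]/c[:,2]*f["fy"]+f["cy"]]
HS={"red":[((0,120,80),(8,255,255)),((172,120,80),(180,255,255))],"yellow":[((22,110,90),(36,255,255))],"green":[((50,100,60),(85,255,255))],"blue":[((100,110,50),(125,255,255))],"wood":[((8,60,80),(21,200,255))]}
def mask(f,c):
    h=cv2.cvtColor(f["img"],cv2.COLOR_RGB2HSV); m=0
    for a,b in HS[c]: m=m|cv2.inRange(h,a,b)
    return m
def blobs(f,c,amin=60):
    cs,_=cv2.findContours(mask(f,c),cv2.RETR_EXTERNAL,cv2.CHAIN_APPROX_NONE)
    return sorted([k for k in cs if cv2.contourArea(k)>amin],key=cv2.contourArea,reverse=True)
def rectw(f,k,z,s=None):
    p=topl(f,k.reshape(-1,2),z,s)[:,:2].astype(np.float32); (c,w,a)=cv2.minAreaRect(p)
    return np.round(c,1),np.round(w,1),round(a,1)
def wrist():
    s=get_state(); f=grab_frame("wrist"); return f,s
def save(f,n): cv2.imwrite(f"pics/{n}.png",f["img"][:,:,::-1])
def tool(s):
    Rt=R.from_rotvec(s["tool_rot"]).as_matrix(); return Rt
def delta(s,target):  # world xyz -> dx dy dz
    return tool(s).T@(np.array(target)-s["position"])
E
python3 - <<'E'
from h import *
s=get_state(); print(tool(s).round(3))
for n in("top","side"):
    f=grab_frame(n); print(n,"cam at",cam(f)[1].round())
    for c in HS:
        for k in blobs(f,c,40):
            x,y,w,h=cv2.boundingRect(k)
            z=16 if c!="wood" else 18
            r=rectw(f,k,z)
            if 350<r[0][0]<900: print(c,(x,y,w,h),r)
E
python3 - <<'E'
import cv2
a=cv2.imread('pics/top0.png'); cv2.imwrite('pics/tc.png',cv2.resize(a[190:320,140:300],None,fx=5,fy=4.6))
cv2.imwrite('pics/tc2.png',cv2.resize(a[230:310,260:510],None,fx=3.2,fy=3.2,interpolation=2))
E
```

```text
[[-0.967 -0.     0.254]
 [-0.254  0.001 -0.967]
 [ 0.    -1.    -0.001]]
top cam at [ 189.  -72. 1521.]
red (277, 260, 20, 14) (array([452.3,   0.5]), array([52. , 36.1]), 87.3)
red (534, 227, 22, 15) (array([ 513.8, -717.3]), array([57.7, 31.6]), 69.4)
red (166, 244, 8, 13) (array([513.4, 320.4]), array([35.7, 16.8]), 6.2)
red (522, 218, 8, 16) (array([ 537.3, -669.3]), array([19.5, 44.2]), 82.7)
yellow (319, 266, 21, 17) (array([ 427.3, -114.3]), array([36.7, 51.5]), 12.7)
yellow (170, 275, 7, 14) (array([426.2, 311. ]), array([36.4, 15.8]), 6.7)
green (367, 256, 19, 14) (array([ 453. , -246.3]), array([34.5, 48.8]), 4.5)
green (168, 259, 7, 14) (array([469.8, 315.8]), array([36.9, 16.4]), 0.6)
blue (156, 199, 20, 19) (array([634.7, 332.6]), array([46.9, 45.4]), 17.9)
blue (171, 289, 22, 19) (array([382.3, 287.2]), array([50.2, 52.5]), 6.8)
blue (234, 248, 19, 7) (array([501.1, 118.5]), array([49.7, 16.8]), 87.3)
blue (166, 235, 40, 45) (array([510.2, 249.9]), array([154.3,  77.5]), 44.7)
wood (413, 261, 28, 16) (array([ 428.5, -382. ]), array([73.7, 41.6]), 87.3)
wood (158, 166, 2
[... 763 characters left out ...]
75.1]), 27.7)
yellow (200, 214, 16, 73) (array([ 807.8, -124.6]), array([ 20. , 232.2]), 5.3)
green (332, 188, 17, 15) (array([ 456.7, -246. ]), array([36.3, 52.4]), 5.0)
green (374, 400, 22, 14) (array([476.1, 323.9]), array([38.2, 17.5]), 6.6)
blue (284, 412, 33, 34) (array([639.8, 338.4]), array([47.1, 49. ]), 18.1)
blue (416, 367, 26, 35) (array([387.4, 290.7]), array([51.8, 64. ]), 5.3)
blue (336, 359, 59, 62) (array([516.6, 258. ]), array([154.6,  80.4]), 44.9)
blue (344, 304, 12, 21) (array([502. , 113.1]), array([50.9, 20. ]), 88.3)
wood (232, 418, 34, 35) (array([733.1, 335. ]), array([60.4, 61.1]), 38.9)
wood (331, 147, 15, 25) (array([ 436.5, -384.8]), array([100.8,  39.6]), 79.2)
```

View pics/tc.png

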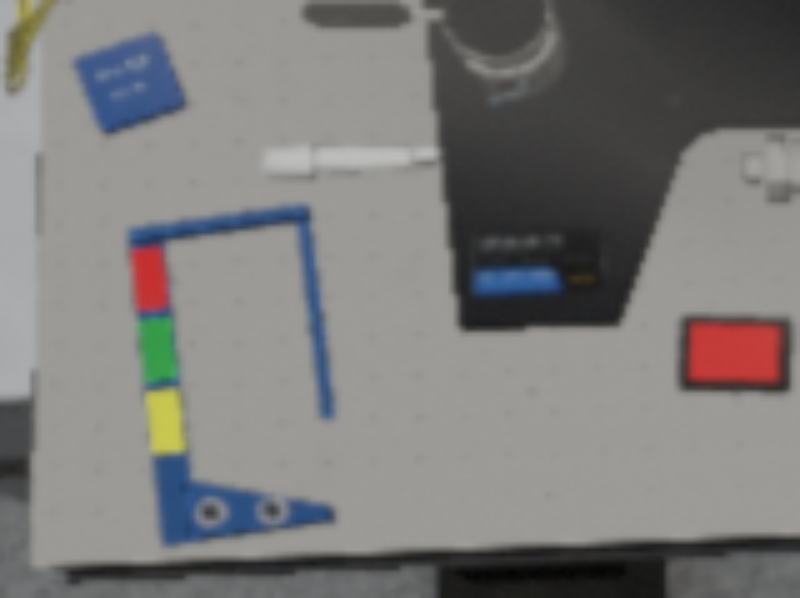

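View pics/tc2.png

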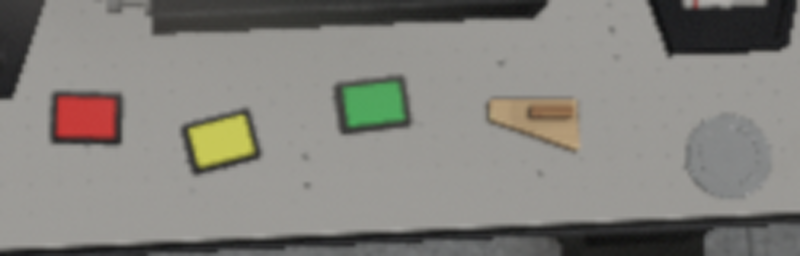

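```bash
cat >> h.py <<'E'
def tri(f1,p1,f2,p2):
    A=[];b=[]
    P=[]
    for f,p in((f1,p1),(f2,p2)):
        Rc,o=cam(f); d=Rc@np.array([(p[0]-f["cx"])/f["fx"],(p[1]-f["cy"])/f["fy"],1]); d/=np.linalg.norm(d)
        M=np.eye(3)-np.outer(d,d); A.append(M); b.append(M@o)
    x=np.linalg.solve(A[0]+A[1],b[0]+b[1]); return x.round(1)
E
python3 - <<'E'
from h import *
t=grab_frame("top"); d=grab_frame("side")
print("shelf corner",tri(t,(194,157),d,(245,322)),"shelf right",tri(t,(544,147),d,(228,45)))
print("knob",tri(t,(321,213),d,(313,253)))
print("stage front right end",tri(t,(446,219),d,(284,118)))
for n,f in(("top",t),("side",d)):
    for c in("red","yellow","green"):
        for k in blobs(f,c,40):
            z=16
            r=rectw(f,k,z)
            if 400<r[0][0]<530 and -300<r[0][1]<400:
                if r[0][1]>200: z=4.5
                p=topl(f,k.reshape(-1,2),z)[:,:2].astype(np.float32); rr=cv2.minAreaRect(p); q=cv2.boxPoints(rr)
                e=[q[1]-q[0],q[2]-q[1]]; l=min(e,key=lambda v:np.linalg.norm(v)) if z==16 else max(e,key=lambda v:np.linalg.norm(v))
                l=l*np.sign(l[0]); print(n,c,z,np.round(rr[0],1),"x-axis yaw",np.degrees(np.arctan2(l[1],l[0])).round(1))
    # wedge
    k=[k for k in blobs(f,"wood",40) if abs(rectw(f,k,18)[0][1]+383)<15][0]
    p=cv2.approxPolyDP(k,2,True).reshape(-1,2); print(n,"wedge",topl(f,p,18)[:,:2].round(1).tolist())
    bl=[k for k in blobs(f,"blue",40) if 180<rectw(f,k,4)[0][1]<330 and 350<rectw(f,k,4)[0][0]<560]
    for k in bl:
        p=cv2.approxPolyDP(k,1.5,True).reshape(-1,2); print(n,"frame z16",topl(f,p,16)[:,:2].round(0).tolist());print("   z3",topl(f,p,3)[:,:2].round(0).tolist())
E
python3 - <<'E'
import cv2
a=cv2.imread('pics/side0.png'); cv2.imwrite('pics/sc.png',cv2.resize(a[80:330,220:470],None,fx=2.4,fy=2.4,interpolation=2))
E
```

```text
shelf corner [707.4 212.2 205.6] shelf right [ 690.9 -657.8  230.4]
knob [576.6 -90.2   6.4]
stage front right end [ 555.8 -426.6  133.4]
top red 16 [452.3   0.5] x-axis yaw -2.7
top red 4.5 [515.8 323.4] x-axis yaw 6.2
top yellow 16 [ 427.  -114.2] x-axis yaw 11.5
top yellow 4.5 [428.  313.9] x-axis yaw 6.7
top green 16 [ 452.9 -246.3] x-axis yaw 4.6
top green 4.5 [471.9 318.8] x-axis yaw 0.6
top wedge [[451.0, -346.7], [434.3, -345.3], [408.8, -417.2], [447.6, -418.1]]
top frame z16 [[402.0, 315.0], [356.0, 309.0], [362.0, 258.0], [367.0, 264.0], [378.0, 261.0], [388.0, 296.0], [404.0, 302.0]]
   z3 [[404.0, 319.0], [358.0, 313.0], [363.0, 261.0], [369.0, 267.0], [380.0, 264.0], [390.0, 299.0], [406.0, 305.0]]
top frame z16 [[542.0, 328.0], [536.0, 330.0], [547.0, 253.0], [543.0, 237.0], [428.0, 223.0], [552.0, 237.0]]
   z3 [[545.0, 331.0], [539.0, 334.0], [550.0, 256.0], [546.0, 239.0], [430.0, 226.0], [555.0, 239.0]]
side red 16 [455.7   0.6] x-axis yaw -3.6
side red 4.5 [517.7 324.5] x-axis yaw 6.5
side yellow 16 [ 430.5 -113.8] x-axis yaw 12.3
side yellow 4.5 [430.2 314.4] x-a
[... 200 characters left out ...]
27.6, -416.8]]
side frame z16 [[365.0, 261.0], [376.0, 264.0], [383.0, 258.0], [392.0, 303.0], [410.0, 310.0], [410.0, 324.0], [363.0, 318.0], [362.0, 285.0], [365.0, 293.0], [372.0, 296.0], [380.0, 295.0], [384.0, 284.0], [375.0, 274.0], [363.0, 281.0]]
   z3 [[361.0, 255.0], [373.0, 258.0], [379.0, 252.0], [389.0, 298.0], [407.0, 305.0], [407.0, 320.0], [359.0, 313.0], [359.0, 280.0], [361.0, 288.0], [368.0, 291.0], [376.0, 290.0], [381.0, 278.0], [372.0, 269.0], [359.0, 275.0]]
side frame z16 [[434.0, 232.0], [545.0, 244.0], [554.0, 238.0], [545.0, 339.0], [541.0, 340.0], [549.0, 247.0]]
   z3 [[431.0, 226.0], [543.0, 238.0], [552.0, 232.0], [544.0, 334.0], [540.0, 335.0], [548.0, 242.0]]
```

View pics/sc.png

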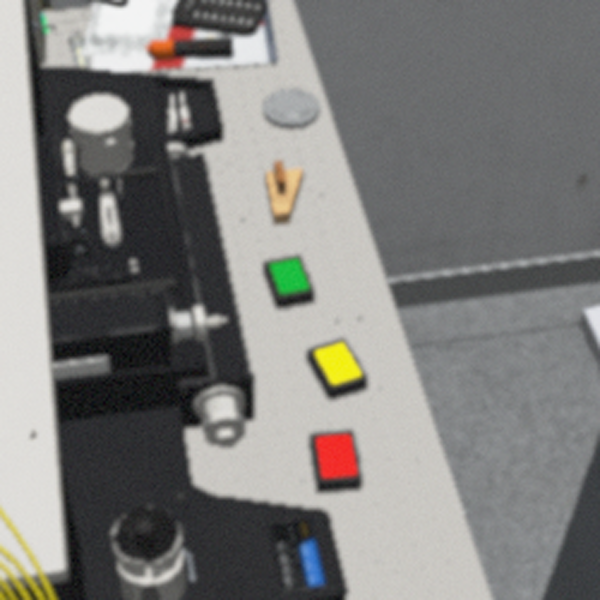

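Call:
move_arm(moves=[{"dx": -220,"dy": 0,"dz": -270,"roll": 9,"claw": 1},{"dx": -220,"dy": 0,"dz": -270,"roll": 9,"claw": 1},{"dx": -220,"dy": 0,"dz": -270,"roll": 9,"claw": 1},{"dx": -220,"dy": 0,"dz": -270,"roll": 9,"claw": 1},{"dx": -220,"dy": 0,"dz": -270,"roll": 9,"claw": 1},{"dx": -220,"dy": 0,"dz": -270,"roll": 9,"claw": 1},{"dx": -220,"dy": 0,"dz": -270,"roll": 9,"claw": 1},{"dx": -220,"dy": 0,"dz": -270,"roll": 9,"claw": 1}])

```text
time: 1.15
position: [311.8, -306.3, 231.9]
tool_rot: [-0.117, 2.166, -2.164]
contact_force: [0.2, -1.6, -0.2]
grip_width: 1.002
```

Call:
move_arm(moves=[{"dx": -172,"dy": 50,"dz": -291,"roll": 9,"claw": 1},{"dx": -172,"dy": 50,"dz": -291,"roll": 9,"claw": 1},{"dx": -172,"dy": 50,"dz": -291,"roll": 9,"claw": 1},{"dx": -172,"dy": 50,"dz": -291,"roll": 9,"claw": 1},{"dx": -172,"dy": 50,"dz": -291,"roll": 9,"claw": 1},{"dx": -172,"dy": 50,"dz": -291,"roll": 9,"claw": 1},{"dx": -172,"dy": 50,"dz": -291,"roll": 9,"claw": 1},{"dx": -172,"dy": 50,"dz": -291,"roll": 9,"claw": 1},{"dx": -172,"dy": 50,"dz": -291,"roll": 9,"claw": 1}])

```text
time: 2.05
position: [451.6, -4.6, 181.2]
tool_rot: [-0.06, -2.193, 2.193]
contact_force: [0.2, 0.2, 0.1]
grip_width: 1.002
```

```bash
cat >> h.py <<'E'
def lab(f,c,z,s=None,near=None,longx=False):
    out=[]
    for k in blobs(f,c,40):
        p=topl(f,k.reshape(-1,2),z,s)[:,:2].astype(np.float32); rr=cv2.minAreaRect(p); q=cv2.boxPoints(rr)
        if near is not None and np.linalg.norm(np.array(rr[0])-near)>60: continue
        e=[q[1]-q[0],q[2]-q[1]]; l=(max if longx else min)(e,key=np.linalg.norm); l=l*np.sign(l[0])
        out.append((np.round(rr[0],1),np.round(rr[1],1),np.degrees(np.arctan2(l[1],l[0])).round(1)))
    return out
def go(s,target,yaw=None):
    "target world xyz for TCP; yaw: wanted yaw of the box/frame x axis (tool x = -that)"
    T=tool(s); d=delta(s,target); y0=np.degrees(np.arctan2(-T[1,0],-T[0,0]))
    print("move dx dy dz",d.round(1),"tool yaw",y0.round(2),"roll",None if yaw is None else round(y0-yaw,2))
E
python3 - <<'E'
from h import *
f,s=wrist(); save(f,"w1"); print(s["position"],s["time"],s["contact_force"]); print(tool(s).round(3))
print(lab(f,"red",16,s,(454,0)))
E
```

```text
[451.59546519  -4.64772933 181.2467434 ] 2.05 [0.18640776 0.16957862 0.09172296]
[[-0.998 -0.001 -0.055]
 [ 0.055  0.    -0.998]
 [ 0.001 -1.    -0.   ]]
[(array([455.9,   2.9]), array([49.3, 34.5]), np.float32(-3.2))]
```

View pics/w1.png

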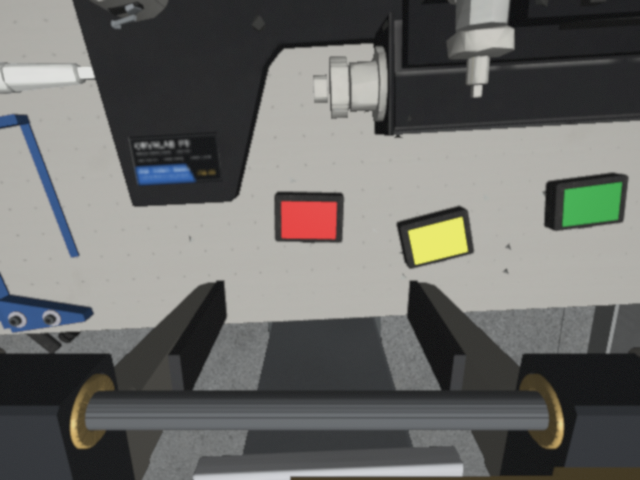

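Call:
move_arm(moves=[{"dx": -4,"dy": 45,"dz": -7,"roll": 0,"claw": 1},{"dx": -4,"dy": 80,"dz": -7,"roll": 0,"claw": 1},{"dx": -4,"dy": 80,"dz": -7,"roll": 0,"claw": 1},{"dx": -4,"dy": 80,"dz": -7,"roll": 0,"claw": 1}])

```text
time: 2.5
position: [455.7, 0.3, 102.0]
tool_rot: [-0.065, -2.19, 2.191]
contact_force: [0.6, -0.1, 0.7]
grip_width: 0.999
```

Run:
```python
from h import *
f,s=wrist(); save(f,"w2"); print(s["position"],s["time"],s["contact_force"])
r=lab(f,"red",16,s,(454,0)); print(r)
c=r[0][0]; go(s,[c[0],c[1],25],-3.2)
print("tips proj",proj(f,(s["position"]+tool(s)@np.array([[0,17,46],[0,17,-46.]]).T.T[0]),s))
```

```text
[4.55685633e+02 3.05905720e-01 1.01979062e+02] 2.5 [ 0.64279732 -0.13967805  0.74218337]
[(array([456.4,   2.8]), array([49.3, 34.6]), np.float32(-3.5))]
move dx dy dz [-0.6 77.  -2.6] tool yaw -3.42 roll -0.22
tips proj [[408.96712673 299.74649415]]
```

View pics/w2.png

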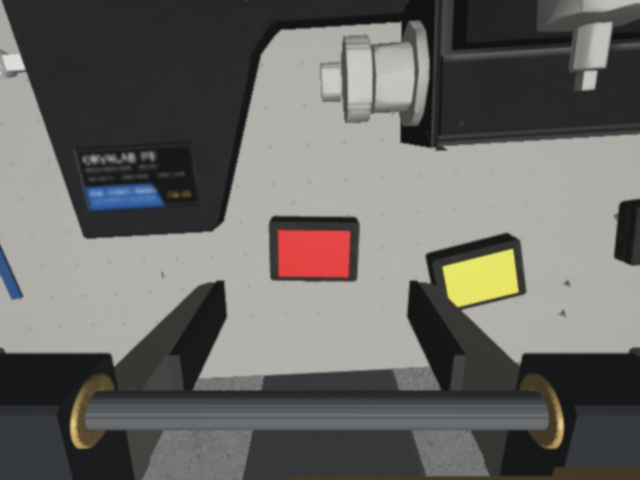

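Call:
move_arm(moves=[{"dx": -0.6,"dy": 40,"dz": -2.6,"roll": 0,"claw": 1},{"dx": -0.6,"dy": 70,"dz": -2.6,"roll": 0,"claw": 1},{"dx": -0.6,"dy": 78,"dz": -2.6,"roll": 0,"claw": 1},{"dx": -0.6,"dy": 78,"dz": -2.6,"roll": 0,"claw": 1}])

```text
time: 2.95
position: [457.1, 3.9, 24.2]
tool_rot: [-0.064, -2.192, 2.193]
contact_force: [-0.1, -0.2, -0.3]
grip_width: 1.001
```

Call:
move_arm(moves=[{"claw": 0.6},{"claw": 0.6},{"claw": 0.6},{"claw": 0.6},{"claw": 0.6},{"claw": 0.6},{"claw": 0.6}])

```text
validation failed for argument at $.mo...
```

Call:
move_arm(moves=[{"dx": 0,"dy": 0,"dz": 0,"roll": 0,"claw": 0.5},{"dx": 0,"dy": 0,"dz": 0,"roll": 0,"claw": 0.5},{"dx": 0,"dy": 0,"dz": 0,"roll": 0,"claw": 0.5},{"dx": 0,"dy": 0,"dz": 0,"roll": 0,"claw": 0.5},{"dx": 0,"dy": 0,"dz": 0,"roll": 0,"claw": 0.5},{"dx": 0,"dy": 0,"dz": 0,"roll": 0,"claw": 0.5},{"dx": 0,"dy": 0,"dz": 0,"roll": 0,"claw": 0.5}])

```text
time: 3.65
position: [457.2, 4.1, 24.3]
tool_rot: [-0.064, -2.192, 2.193]
contact_force: [-1.4, -0.5, 7.5]
grip_width: 0.671
```

Call:
move_arm(moves=[{"dx": 0,"dy": -20,"dz": 0,"roll": 0,"claw": 0.5},{"dx": 0,"dy": -50,"dz": 0,"roll": 0,"claw": 0.5},{"dx": 0,"dy": -90,"dz": 0,"roll": 0,"claw": 0.5},{"dx": -46,"dy": -90,"dz": -276,"roll": -9.8,"claw": 0.5},{"dx": -46,"dy": -90,"dz": -276,"roll": -9.8,"claw": 0.5},{"dx": -46,"dy": -90,"dz": -276,"roll": -9.8,"claw": 0.5},{"dx": -46,"dy": -90,"dz": -276,"roll": -9.8,"claw": 0.5},{"dx": -46,"dy": -90,"dz": -276,"roll": -9.8,"claw": 0.5},{"dx": -46,"dy": -90,"dz": -276,"roll": -9.8,"claw": 0.5},{"dx": -46,"dy": -90,"dz": -276,"roll": -9.8,"claw": 0.5},{"dx": -46,"dy": -90,"dz": -276,"roll": -9.8,"claw": 0.5}])

```text
time: 4.75
position: [517.7, 277.4, 113.0]
tool_rot: [-0.126, 2.162, -2.163]
contact_force: [0.6, -0.6, -0.7]
grip_width: 0.666
```

```bash
cat >> h.py <<'E'
def frm(t): # tile centres dict-> origin,yaw   red x=60, green 16, yellow -28 , y=47
    r,g,y=[np.array(t[c],float) for c in("red","green","yellow")]
    d=r-y; a=np.arctan2(d[1],d[0]); X=np.array([np.cos(a),np.sin(a)]); Y=np.array([-X[1],X[0]])
    m=(r+g+y)/3; return m-16*X-47*Y, np.degrees(a), np.linalg.norm(d)
E
python3 - <<'E'
from h import *
f,s=wrist(); save(f,"w3"); print(s["position"],s["time"],s["contact_force"],s["grip_width"])
t={}
for c in("red","green","yellow"):
    r=lab(f,c,4.5,s,None,True); print(c,r)
E
```

```text
[517.74006305 277.37635065 113.03633521] 4.75 [ 0.60857177 -0.58997126 -0.72764926] 0.6658311385001088
red [(array([463.7, 271.5]), array([54.8, 79.5]), np.float32(-83.4)), (array([518.9, 326.1]), array([36.8, 17.8]), np.float32(6.4))]
green [(array([487.7, 327. ]), array([12.6,  8.4]), np.float32(3.7))]
yellow [(array([429.3, 316.2]), array([32.3, 17.7]), np.float32(6.5)), (array([654.8, 402.5]), array([ 3.7, 14.8]), np.float32(-1.4))]
```

View pics/w3.png

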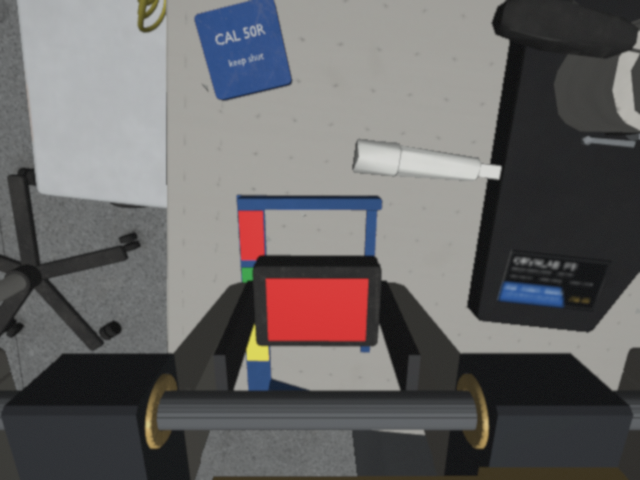

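Run:
```python
from h import *
f,s=wrist(); print(s["position"],s["contact_force"],tool(s).round(4).tolist())
z=s["position"][2]-8
for r in lab(f,"red",z,s): print("held",r)
print("tile",lab(f,"red",4.5,s,(518,326),True))
m=mask(f,"blue"); O=np.array([464.5,272.7]); a=np.radians(6.4); X=np.array([np.cos(a),np.sin(a)]);Y=np.array([-X[1],X[0]])
for u in (280,300,320,340,355):
    col=np.where(m[180:240,u])[0]+180
    if len(col):
        p=topl(f,[[u,col.max()+.5],[u,col.min()-.5]],16,s)[:,:2]-O; print(u,col.min(),col.max(),"frame x",(p@X).round(1),"y",(p@Y).round(1))
```

```text
[517.98192391 276.04585277 113.03740139] [-0.07441446 -0.00547637 -0.78581374] [[-0.9936, -0.0011, 0.113], [-0.113, -0.0015, -0.9936], [0.0012, -1.0, 0.0013]]
held (array([516.8, 276.4]), array([33.7, 48.9]), np.float32(6.4))
held (array([550.8, 310.7]), array([22.6, 10.9]), np.float32(-83.5))
tile [(array([519.1, 326. ]), array([36.7, 17.7]), np.float32(6.5))]
280 197 208 frame x [83.  91.3] y [22.8 22.5]
300 197 208 frame x [83.  91.3] y [9. 9.]
320 197 208 frame x [83.  91.3] y [-4.7 -4.6]
340 197 208 frame x [83.  91.3] y [-18.4 -18.2]
355 197 208 frame x [83.  91.3] y [-28.7 -28.4]
```

Call:
move_arm(moves=[{"dx": -5.2,"dy": 30,"dz": -2.1,"roll": 0,"claw": 0.5},{"dx": -5.2,"dy": 60,"dz": -2.1,"roll": 0,"claw": 0.5},{"dx": -5.2,"dy": 75,"dz": -2.1,"roll": 0,"claw": 0.5},{"dx": -5.2,"dy": 82,"dz": -2.1,"roll": 0,"claw": 0.5},{"dx": -5.2,"dy": 87,"dz": -2.1,"roll": 0,"claw": 0.5},{"dx": -5.2,"dy": 88.5,"dz": -2.1,"roll": 0,"claw": 0.5},{"dx": -5.2,"dy": 88.5,"dz": -2.1,"roll": 0,"claw": 0.5}])

```text
time: 5.55
position: [523.8, 280.1, 25.8]
tool_rot: [-0.122, 2.163, -2.162]
contact_force: [0.2, -0.5, 0.1]
grip_width: 0.67
```

Call:
move_arm(moves=[{"dx": 0,"dy": 1,"dz": 0,"roll": 0,"claw": 0.5},{"dx": 0,"dy": 1,"dz": 0,"roll": 0,"claw": 0.8},{"dx": 0,"dy": 1,"dz": 0,"roll": 0,"claw": 0.9},{"dx": 0,"dy": 1,"dz": 0,"roll": 0,"claw": 0.9},{"dx": 0,"dy": 1,"dz": 0,"roll": 0,"claw": 0.9},{"dx": 0,"dy": -10,"dz": 0,"roll": 0,"claw": 0.9},{"dx": 0,"dy": -40,"dz": 0,"roll": 0,"claw": 1},{"dx": 0,"dy": -90,"dz": 0,"roll": 0,"claw": 1},{"dx": 0,"dy": -100,"dz": 0,"roll": 0,"claw": 1},{"dx": 20,"dy": -120,"dz": 0,"roll": 0,"claw": 1},{"dx": 20,"dy": -120,"dz": 0,"roll": 0,"claw": 1}])

```text
time: 6.65
position: [502.8, 278.7, 147.8]
tool_rot: [-0.121, 2.162, -2.159]
contact_force: [-0.0, -0.1, 0.7]
grip_width: 1.002
```

```bash
cat >> h.py <<'E'
def fr(p,O,yaw):
    a=np.radians(yaw); X=np.array([np.cos(a),np.sin(a)]);Y=np.array([-X[1],X[0]]); q=np.atleast_2d(p)[:,:2]-O
    return np.c_[q@X,q@Y].round(1)
E
python3 - <<'E'
from h import *
f,s=wrist(); save(f,"w4"); print(s["position"],s["time"],s["contact_force"],s["grip_width"])
t={}
for c in("red","green","yellow"):
    r=[x for x in lab(f,c,4.5,s,None,True) if x[1].min()<21 and x[1].max()>30]; print(c,r); t[c]=r[0][0]
O,a,d=frm(t); print("frame",O,a,d)
for c in t: print(fr(t[c],O,a))
r=lab(f,"red",16,s,O+58*np.array([1,.1])); print(r,[fr(x[0],O,a) for x in r])
E
```

```text
[502.83189858 278.66787234 147.84703971] 6.65 [-0.01291823 -0.10622357  0.69759807] 1.0022482771997385
red [(array([518.8, 326.1]), array([37.3, 17.6]), np.float32(6.5))]
green [(array([475.5, 321. ]), array([37.7, 18.1]), np.float32(6.3))]
yellow [(array([431.9, 316.4]), array([37. , 17.3]), np.float32(6.2))]
frame [464.71263408 272.68182151] 6.369136315063277 87.43969350357992
[[59.7 47.1]]
[[16.1 46.8]]
[[-27.8  47.1]]
[(array([522.5, 280.4]), array([34.5, 49.2]), np.float32(6.6)), (array([521.4, 324.6]), array([35.8, 17. ]), np.float32(-83.5))] [array([[58.3,  1.3]]), array([[62.1, 45.3]])]
```

View pics/w4.png

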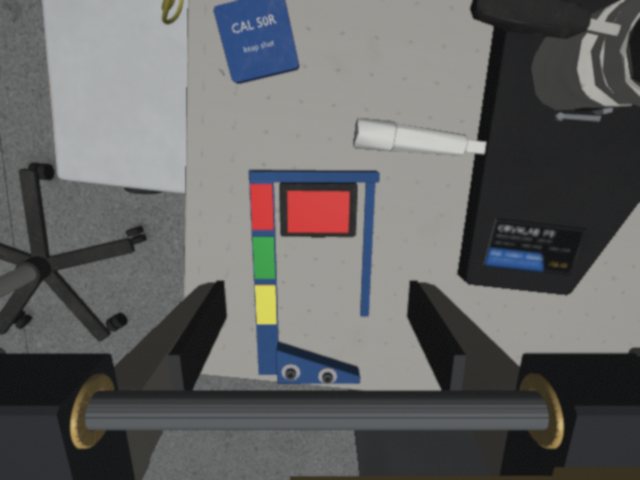

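Call:
move_arm(moves=[{"dx": 104,"dy": 0,"dz": 515,"roll": 1.6,"claw": 1},{"dx": 104,"dy": 0,"dz": 515,"roll": 1.6,"claw": 1},{"dx": 104,"dy": 0,"dz": 515,"roll": 1.6,"claw": 1},{"dx": 104,"dy": 0,"dz": 515,"roll": 1.6,"claw": 1},{"dx": 104,"dy": 0,"dz": 515,"roll": 1.6,"claw": 1},{"dx": 104,"dy": 0,"dz": 515,"roll": 1.6,"claw": 1},{"dx": 104,"dy": 0,"dz": 515,"roll": 1.6,"claw": 1},{"dx": 104,"dy": 0,"dz": 515,"roll": 1.6,"claw": 1},{"dx": 104,"dy": 0,"dz": 515,"roll": 1.6,"claw": 1},{"dx": 104,"dy": 20,"dz": 515,"roll": 1.6,"claw": 1},{"dx": 104,"dy": 40,"dz": 515,"roll": 1.6,"claw": 1},{"dx": 104,"dy": 40,"dz": 515,"roll": 1.6,"claw": 1}])

```text
time: 7.9
position: [455.0, -250.3, 101.1]
tool_rot: [-0.092, 2.187, -2.183]
contact_force: [-0.7, -0.4, -0.2]
grip_width: 0.998
```

Run:
```python
from h import *
f,s=wrist(); save(f,"w5"); print(s["position"],s["time"],s["contact_force"])
for c,n in (("green",(456,-245)),("yellow",(430,-113))):
  r=lab(f,c,16,s,n); print(c,r)
  if c=="green": go(s,[*r[0][0],24],r[0][2])
```

```text
[ 454.98852321 -250.29582501  101.12668226] 7.9 [-0.72351139 -0.39711256 -0.24573718]
green [(array([ 456.8, -244.2]), array([33.7, 49.1]), np.float32(4.5))]
move dx dy dz [-2.8 77.1 -5.8] tool yaw 4.45 roll -0.05
yellow [(array([ 430.6, -112.2]), array([34.6, 49.5]), np.float32(12.1))]
```

View pics/w5.png

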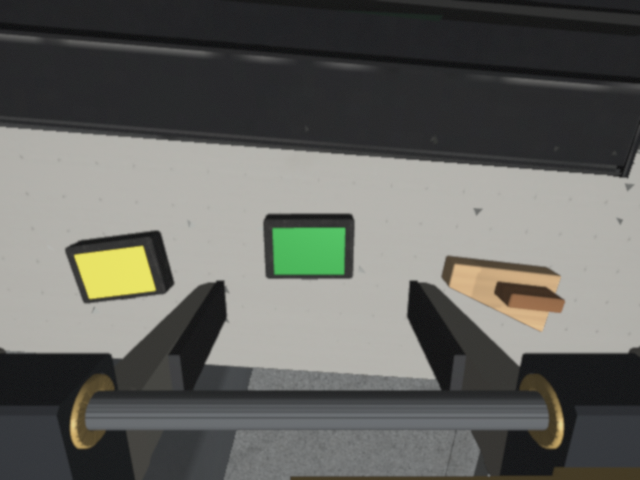

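Run:
```python
from h import *
f,s=wrist()
for z in (0,50,80): print(z,topl(f,[[320,147],[320,55]],z,s).round(0).tolist())
t=grab_frame("top"); p=topl(f,[[320,147],[320,55]],0,s); print(proj(t,p)); 
for z in(0,50,80): print(z,proj(t,topl(f,[[320,55]],z,s)))
cv2.imwrite("pics/t2.png",cv2.resize(t["img"][200:260,340:460,::-1],None,fx=6,fy=6,interpolation=2))
```

```text
0 [[526.0, -243.0, 0.0], [582.0, -239.0, 0.0]]
50 [[529.0, -243.0, 50.0], [574.0, -239.0, 50.0]]
80 [[531.0, -243.0, 80.0], [569.0, -239.0, 80.0]]
[[372.96744049 237.39611103]
 [369.98497979 218.3094668 ]]
0 [[369.98497979 218.3094668 ]]
50 [[371.98798014 216.51461011]]
80 [[373.25496508 215.37928509]]
```

View pics/t2.png

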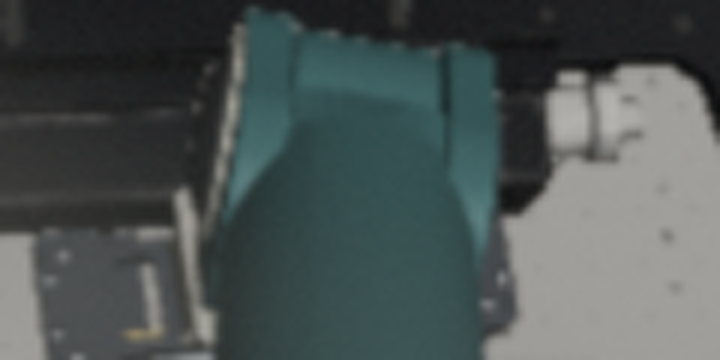

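Call:
move_arm(moves=[{"dx": -2.8,"dy": 30,"dz": -5.8,"roll": 0,"claw": 1},{"dx": -2.8,"dy": 55,"dz": -5.8,"roll": 0,"claw": 1},{"dx": -2.8,"dy": 72,"dz": -5.8,"roll": 0,"claw": 1},{"dx": -2.8,"dy": 77,"dz": -5.8,"roll": 0,"claw": 1},{"dx": -2.8,"dy": 77,"dz": -5.8,"roll": 0,"claw": 1}])

```text
time: 8.55
position: [461.4, -238.5, 28.2]
tool_rot: [-0.096, 2.177, -2.176]
contact_force: [0.2, -1.2, 0.2]
grip_width: 1.002
```

Call:
move_arm(moves=[{"dx": 0,"dy": 0,"dz": 0,"roll": 0,"claw": 0.5},{"dx": 0,"dy": 0,"dz": 0,"roll": 0,"claw": 0.5},{"dx": 0,"dy": 0,"dz": 0,"roll": 0,"claw": 0.5},{"dx": 0,"dy": 0,"dz": 0,"roll": 0,"claw": 0.5},{"dx": 0,"dy": 0,"dz": 0,"roll": 0,"claw": 0.5},{"dx": 0,"dy": 0,"dz": 0,"roll": 0,"claw": 0.5},{"dx": 0,"dy": 0,"dz": 0,"roll": 0,"claw": 0.5},{"dx": 0,"dy": -20,"dz": 0,"roll": 0,"claw": 0.5},{"dx": 0,"dy": -50,"dz": 0,"roll": 0,"claw": 0.5},{"dx": 0,"dy": -90,"dz": 0,"roll": 0,"claw": 0.5},{"dx": 0,"dy": -90,"dz": 0,"roll": 0,"claw": 0.5}])

```text
time: 9.65
position: [463.7, -241.0, 122.4]
tool_rot: [-0.085, 2.17, -2.179]
contact_force: [1.1, 0.0, -1.0]
grip_width: 0.669
```

Run:
```python
from h import *
f,s=wrist(); print(s["position"],s["time"],s["contact_force"],s["grip_width"])
r=lab(f,"green",s["position"][2]-8,s,s["position"][:2]);print(r)
O=np.array([464.7,272.7]);a=np.radians(6.4);X=np.array([np.cos(a),np.sin(a)])
go(s,[*(O+11.5*X+(s["position"][:2]-r[0][0])),113],6.4)
```

```text
[ 463.72391589 -240.9913004   122.38349313] 9.65 [ 1.09043659  0.01367016 -1.00169179] 0.6687768008244421
[(array([ 461.1, -240.8]), array([32.6, 47.4]), np.float32(4.8))]
move dx dy dz [ -58.9    7.5 -511.6] tool yaw 4.91 roll -1.49
```

Run:
```python
from h import *
f,s=wrist(); save(f,"w6"); print(s["position"],s["time"],s["contact_force"],s["grip_width"],s["qd"].round(3))
r=lab(f,"green",s["position"][2]-12.2,s,s["position"][:2]);print(r)
O=np.array([464.7,272.7]);a=np.radians(6.4);X=np.array([np.cos(a),np.sin(a)])
go(s,[*(O+11.5*X+(s["position"][:2]-r[0][0])),113],6.4)
```

```text
[ 462.22318861 -240.61749559  120.23019122] 9.7 [-0.05880785  0.5649116  -1.31892571] 0.6645685674395034 [-0.009  0.047  0.018  0.039  0.007 -0.008 -0.005]
[(array([ 457.3, -240.6]), array([33.5, 48.6]), np.float32(4.8))]
move dx dy dz [ -62.6    6.  -511.1] tool yaw 4.89 roll -1.51
```

View pics/w6.png

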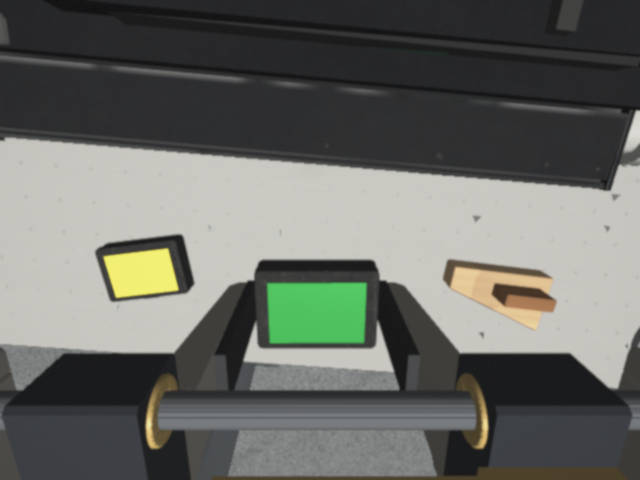

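Call:
move_arm(moves=[{"dx": -62,"dy": 0,"dz": -511,"roll": -1.5,"claw": 0.5},{"dx": -62,"dy": 0,"dz": -511,"roll": -1.5,"claw": 0.5},{"dx": -62,"dy": 0,"dz": -511,"roll": -1.5,"claw": 0.5},{"dx": -62,"dy": 0,"dz": -511,"roll": -1.5,"claw": 0.5},{"dx": -62,"dy": 0,"dz": -511,"roll": -1.5,"claw": 0.5},{"dx": -62,"dy": 0,"dz": -511,"roll": -1.5,"claw": 0.5},{"dx": -62,"dy": 0,"dz": -511,"roll": -1.5,"claw": 0.5},{"dx": -62,"dy": 0,"dz": -511,"roll": -1.5,"claw": 0.5},{"dx": -62,"dy": 0,"dz": -511,"roll": -1.5,"claw": 0.5},{"dx": -62,"dy": 0,"dz": -511,"roll": -1.5,"claw": 0.5},{"dx": -62,"dy": 0,"dz": -511,"roll": -1.5,"claw": 0.5},{"dx": -62,"dy": 0,"dz": -511,"roll": -1.5,"claw": 0.5}])

```text
time: 10.95
position: [477.1, 277.0, 116.5]
tool_rot: [-0.129, 2.163, -2.162]
contact_force: [0.8, -0.9, -0.5]
grip_width: 0.67
```

Call:
move_arm(moves=[{"dx": 0,"dy": 0,"dz": 0,"roll": 0,"claw": 0.5},{"dx": 0,"dy": 0,"dz": 0,"roll": 0,"claw": 0.5},{"dx": 0,"dy": 0,"dz": 0,"roll": 0,"claw": 0.5}])

```text
time: 11.25
position: [479.3, 272.3, 117.8]
tool_rot: [-0.118, 2.164, -2.167]
contact_force: [-0.2, 0.5, -1.5]
grip_width: 0.662
```

Run:
```python
from h import *
f,s=wrist(); save(f,"w7"); print(s["position"],s["time"],s["contact_force"],s["grip_width"],s["qd"].round(3))
O=np.array([464.7,272.7]);a=np.radians(6.4);X=np.array([np.cos(a),np.sin(a)])
r=lab(f,"green",s["position"][2]-12.2,s,s["position"][:2]);print(r)
r=[q for q in r if q[1][1]>40 or q[1][0]>40]
go(s,[*(O+11.5*X+(s["position"][:2]-r[0][0])),28.2],6.4)
print("red box",fr(lab(f,"red",16,s,O+58*X)[0][0],O,6.4))
```

```text
[479.25627861 272.26428562 117.78802539] 11.25 [-0.2349988   0.50712604 -1.54208467] 0.6615130147522632 [-0.    -0.003 -0.006 -0.007  0.001  0.001 -0.002]
[(array([474.3, 272.1]), array([33.6, 48.6]), np.float32(6.2)), (array([508.6, 306.2]), array([23.3, 11.1]), np.float32(-83.6))]
move dx dy dz [-2.1 89.6 -1.8] tool yaw 6.23 roll -0.17
red box [[58.7  1.3]]
```

View pics/w7.png

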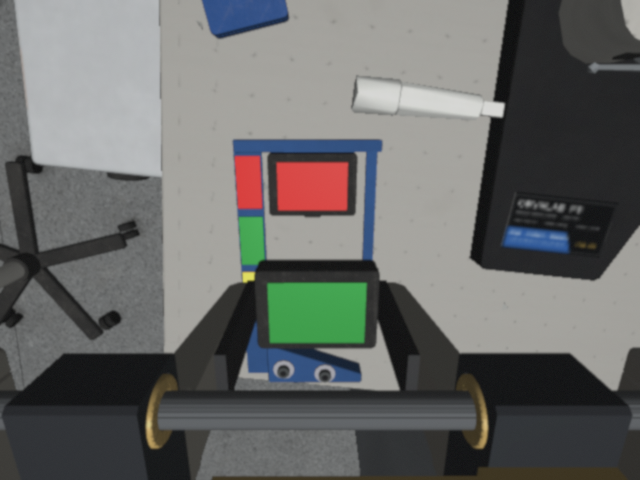

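Call:
move_arm(moves=[{"dx": -1.6,"dy": 30,"dz": -1.8,"roll": 0,"claw": 0.5},{"dx": -1.6,"dy": 55,"dz": -1.8,"roll": 0,"claw": 0.5},{"dx": -1.6,"dy": 72,"dz": -1.8,"roll": 0,"claw": 0.5},{"dx": -1.6,"dy": 82,"dz": -1.8,"roll": 0,"claw": 0.5},{"dx": -1.6,"dy": 88,"dz": -1.8,"roll": 0,"claw": 0.5},{"dx": -1.6,"dy": 90,"dz": -1.8,"roll": 0,"claw": 0.5},{"dx": -1.6,"dy": 90,"dz": -1.8,"roll": 0,"claw": 0.5},{"dx": -1.6,"dy": 90,"dz": -1.8,"roll": 0,"claw": 0.5}])

```text
time: 12.1
position: [480.9, 276.8, 28.8]
tool_rot: [-0.119, 2.164, -2.163]
contact_force: [-0.5, 0.3, -0.3]
grip_width: 0.672
```

Call:
move_arm(moves=[{"dx": 0,"dy": 0,"dz": 0,"roll": 0,"claw": 0.8},{"dx": 0,"dy": 0,"dz": 0,"roll": 0,"claw": 0.9},{"dx": 0,"dy": 0,"dz": 0,"roll": 0,"claw": 0.9},{"dx": 0,"dy": 0,"dz": 0,"roll": 0,"claw": 0.9},{"dx": 0,"dy": -15,"dz": 0,"roll": 0,"claw": 0.9},{"dx": 0,"dy": -50,"dz": 0,"roll": 0,"claw": 1},{"dx": 0,"dy": -100,"dz": 0,"roll": 0,"claw": 1},{"dx": 0,"dy": -120,"dz": 0,"roll": 0,"claw": 1},{"dx": 0,"dy": -120,"dz": 0,"roll": 0,"claw": 1},{"dx": 0,"dy": -120,"dz": 0,"roll": 0,"claw": 1}])

```text
time: 13.1
position: [480.3, 276.4, 148.8]
tool_rot: [-0.12, 2.163, -2.163]
contact_force: [0.9, -0.6, -1.0]
grip_width: 0.999
```

```bash
cat >> h.py <<'E'
O=np.array([464.7,272.7]);aF=6.4;X=np.array([np.cos(np.radians(aF)),np.sin(np.radians(aF))]);Y=np.array([-X[1],X[0]])
E
python3 - <<'E'
from h import *
f,s=wrist(); save(f,"w8"); print(s["position"],s["time"],s["contact_force"],s["grip_width"],s["qd"].round(3))
for c,x in(("red",58),("green",11)):
    for r in lab(f,c,16,s,O+x*X): print(c,fr(r[0],O,aF),r[1:])
go(s,[430.6,-112.2,130],12.1)
E
```

```text
[480.31084289 276.35205288 148.76371304] 13.1 [ 0.86775027 -0.64056825 -0.97579111] 0.9992791980786198 [-0.006  0.034  0.013  0.022  0.002 -0.002 -0.001]
red [[58.3  1.4]] (array([33.8, 49.5]), np.float32(6.4))
red [[61.4 45.2]] (array([35.1, 17. ]), np.float32(-83.6))
green [[10.9  2.6]] (array([33.8, 49.3]), np.float32(6.4))
green [[19.2 45. ]] (array([36.6, 17.4]), np.float32(-83.8))
move dx dy dz [ 92.7  18.7 380.6] tool yaw 6.4 roll -5.7
```

View pics/w8.png

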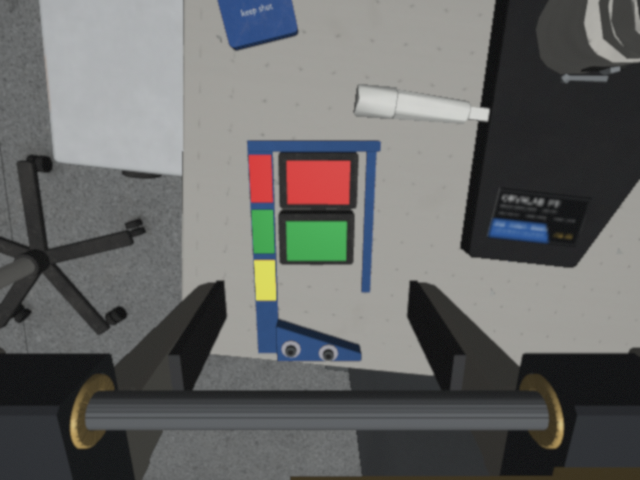

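Call:
move_arm(moves=[{"dx": 92.7,"dy": 0,"dz": 380.6,"roll": -5.7,"claw": 1},{"dx": 92.7,"dy": 0,"dz": 380.6,"roll": -5.7,"claw": 1},{"dx": 92.7,"dy": 0,"dz": 380.6,"roll": -5.7,"claw": 1},{"dx": 92.7,"dy": 0,"dz": 380.6,"roll": -5.7,"claw": 1},{"dx": 92.7,"dy": 0,"dz": 380.6,"roll": -5.7,"claw": 1},{"dx": 92.7,"dy": 0,"dz": 380.6,"roll": -5.7,"claw": 1},{"dx": 92.7,"dy": 10,"dz": 380.6,"roll": -5.7,"claw": 1},{"dx": 92.7,"dy": 45,"dz": 380.6,"roll": -5.7,"claw": 1},{"dx": 92.7,"dy": 45,"dz": 380.6,"roll": -5.7,"claw": 1},{"dx": 92.7,"dy": 45,"dz": 380.6,"roll": -5.7,"claw": 1},{"dx": 92.7,"dy": 45,"dz": 380.6,"roll": -5.7,"claw": 1},{"dx": 92.7,"dy": 45,"dz": 380.6,"roll": -5.7,"claw": 1}])

```text
time: 14.35
position: [431.3, -110.4, 103.5]
tool_rot: [-0.226, 2.108, -2.108]
contact_force: [0.0, 0.1, 0.9]
grip_width: 1.002
```

Run:
```python
from h import *
f,s=wrist(); save(f,"w9"); print(s["position"],s["time"],s["contact_force"],s["grip_width"],s["qd"].round(3))
r=lab(f,"yellow",16,s,(430,-113)); print(r)
go(s,[*r[0][0],24],r[0][2])
```

```text
[ 431.32519103 -110.35947404  103.54148645] 14.35 [0.01203878 0.0865333  0.88115408] 1.0022632199956099 [-0.003 -0.009  0.003 -0.001  0.    -0.001  0.003]
[(array([ 430.6, -112.1]), array([33.4, 49.2]), np.float32(12.3))]
move dx dy dz [ 1.2 79.5  1.6] tool yaw 12.28 roll -0.02
```

Call:
move_arm(moves=[{"dx": 1.2,"dy": 30,"dz": 1.6,"roll": 0,"claw": 1},{"dx": 1.2,"dy": 55,"dz": 1.6,"roll": 0,"claw": 1},{"dx": 1.2,"dy": 72,"dz": 1.6,"roll": 0,"claw": 1},{"dx": 1.2,"dy": 79,"dz": 1.6,"roll": 0,"claw": 1},{"dx": 1.2,"dy": 79,"dz": 1.6,"roll": 0,"claw": 1},{"dx": 1.2,"dy": 79,"dz": 1.6,"roll": 0,"claw": 1}])

```text
time: 15.0
position: [430.5, -113.5, 24.8]
tool_rot: [-0.223, 2.108, -2.109]
contact_force: [-0.6, -0.8, 0.8]
grip_width: 0.999
```

Call:
move_arm(moves=[{"dx": 0,"dy": 0,"dz": 0,"roll": 0,"claw": 0.5},{"dx": 0,"dy": 0,"dz": 0,"roll": 0,"claw": 0.5},{"dx": 0,"dy": 0,"dz": 0,"roll": 0,"claw": 0.5},{"dx": 0,"dy": 0,"dz": 0,"roll": 0,"claw": 0.5},{"dx": 0,"dy": 0,"dz": 0,"roll": 0,"claw": 0.5},{"dx": 0,"dy": 0,"dz": 0,"roll": 0,"claw": 0.5}])

```text
time: 15.6
position: [429.9, -114.0, 24.4]
tool_rot: [-0.223, 2.11, -2.11]
contact_force: [-2.4, -0.2, 5.7]
grip_width: 0.668
```

Call:
move_arm(moves=[{"dx": 0,"dy": -20,"dz": 0,"roll": 0,"claw": 0.5},{"dx": 0,"dy": -50,"dz": 0,"roll": 0,"claw": 0.5},{"dx": 0,"dy": -90,"dz": 0,"roll": 0,"claw": 0.5},{"dx": 0,"dy": -90,"dz": 0,"roll": 0,"claw": 0.5},{"dx": 0,"dy": -90,"dz": 0,"roll": 0,"claw": 0.5}])

```text
time: 16.1
position: [430.0, -114.2, 114.5]
tool_rot: [-0.222, 2.109, -2.111]
contact_force: [0.6, -0.1, -0.0]
grip_width: 0.671
```

Run:
```python
from h import *
f,s=wrist(); print(s["position"],s["time"],s["contact_force"],s["grip_width"],s["qd"].round(3))
r=lab(f,"yellow",s["position"][2]-8.2,s,s["position"][:2]);print(r)
go(s,[*(O-36.5*X-1*Y+(s["position"][:2]-r[0][0])),113],6.4)
```

```text
[ 429.97361193 -114.20333937  114.46642628] 16.1 [ 0.56512817 -0.11653115 -0.02510457] 0.6706512862335291 [-0.011  0.037  0.013  0.023  0.003 -0.002 -0.   ]
[(array([ 431.1, -113.5]), array([33.9, 48.9]), np.float32(12.0))]
move dx dy dz [ -77.3    1.1 -373.2] tool yaw 12.08 roll 5.68
```

Call:
move_arm(moves=[{"dx": -77,"dy": 0,"dz": -373,"roll": 5.7,"claw": 0.5},{"dx": -77,"dy": 0,"dz": -373,"roll": 5.7,"claw": 0.5},{"dx": -77,"dy": 0,"dz": -373,"roll": 5.7,"claw": 0.5},{"dx": -77,"dy": 0,"dz": -373,"roll": 5.7,"claw": 0.5},{"dx": -77,"dy": 0,"dz": -373,"roll": 5.7,"claw": 0.5},{"dx": -77,"dy": 0,"dz": -373,"roll": 5.7,"claw": 0.5},{"dx": -77,"dy": 0,"dz": -373,"roll": 5.7,"claw": 0.5},{"dx": -77,"dy": 0,"dz": -373,"roll": 5.7,"claw": 0.5},{"dx": -77,"dy": 0,"dz": -373,"roll": 5.7,"claw": 0.5},{"dx": -77,"dy": 0,"dz": -373,"roll": 5.7,"claw": 0.5},{"dx": -77,"dy": 0,"dz": -373,"roll": 5.7,"claw": 0.5},{"dx": -77,"dy": 0,"dz": -373,"roll": 5.7,"claw": 0.5}])

```text
time: 17.35
position: [426.8, 265.2, 113.5]
tool_rot: [-0.12, 2.164, -2.167]
contact_force: [-0.5, -0.1, -0.4]
grip_width: 0.666
```

Run:
```python
from h import *
f,s=wrist(); save(f,"w10"); print(s["position"],s["time"],s["contact_force"],s["grip_width"],s["qd"].round(3))
r=[q for q in lab(f,"yellow",s["position"][2]-8.2,s,s["position"][:2]) if max(q[1])>40];print(r)
go(s,[*(O-36.5*X-1*Y+(s["position"][:2]-r[0][0])),24.4],6.4)
for c,x in(("red",58),("green",11)): print(c,[fr(q[0],O,aF) for q in lab(f,c,16,s,O+x*X)])
```

```text
[426.84848022 265.19068521 113.45282298] 17.35 [-0.48729632 -0.08471548 -0.4253406 ] 0.6664882411470868 [ 0.005 -0.007 -0.006 -0.006 -0.    -0.    -0.003]
[(array([428. , 265.7]), array([34. , 48.9]), np.float32(6.2))]
move dx dy dz [-0.8 89.  -2. ] tool yaw 6.28 roll -0.12
red [array([[58.4,  1.3]]), array([[58.8, 44.7]])]
green [array([[11.2,  2.7]]), array([[16.9, 44.7]])]
```

View pics/w10.png

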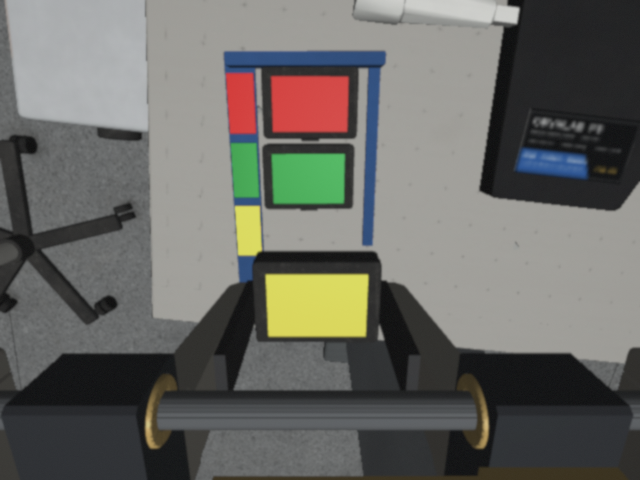

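Call:
move_arm(moves=[{"dx": -0.8,"dy": 30,"dz": -2,"roll": 0,"claw": 0.5},{"dx": -0.8,"dy": 55,"dz": -2,"roll": 0,"claw": 0.5},{"dx": -0.8,"dy": 72,"dz": -2,"roll": 0,"claw": 0.5},{"dx": -0.8,"dy": 82,"dz": -2,"roll": 0,"claw": 0.5},{"dx": -0.8,"dy": 88,"dz": -2,"roll": 0,"claw": 0.5},{"dx": -0.8,"dy": 90,"dz": -2,"roll": 0,"claw": 0.5},{"dx": -0.8,"dy": 90,"dz": -2,"roll": 0,"claw": 0.5},{"dx": -0.8,"dy": 90,"dz": -2,"roll": 0,"claw": 0.5}])

```text
time: 18.2
position: [427.9, 269.4, 24.8]
tool_rot: [-0.119, 2.164, -2.163]
contact_force: [-0.2, 0.2, -0.6]
grip_width: 0.668
```

Call:
move_arm(moves=[{"dx": 0,"dy": 0,"dz": 0,"roll": 0,"claw": 0.8},{"dx": 0,"dy": 0,"dz": 0,"roll": 0,"claw": 0.9},{"dx": 0,"dy": 0,"dz": 0,"roll": 0,"claw": 0.9},{"dx": 0,"dy": 0,"dz": 0,"roll": 0,"claw": 0.9},{"dx": 0,"dy": -15,"dz": 0,"roll": 0,"claw": 0.9},{"dx": 0,"dy": -50,"dz": 0,"roll": 0,"claw": 1},{"dx": 0,"dy": -100,"dz": 0,"roll": 0,"claw": 1},{"dx": 0,"dy": -150,"dz": 0,"roll": 0,"claw": 1},{"dx": 0,"dy": -150,"dz": 0,"roll": 0,"claw": 1},{"dx": 0,"dy": -150,"dz": 0,"roll": 0,"claw": 1}])

```text
time: 19.2
position: [428.0, 269.3, 176.0]
tool_rot: [-0.117, 2.163, -2.161]
contact_force: [-0.4, 0.4, -1.3]
grip_width: 0.999
```

Run:
```python
from h import *
f,s=wrist(); save(f,"w11"); print(s["position"],s["time"],s["contact_force"],s["grip_width"],s["qd"].round(3))
for c,x in(("red",58),("green",11),("yellow",-36)):
    for r in lab(f,c,16,s,O+x*X): print(c,fr(r[0],O,aF),r[1:])
go(s,[434,-383,150],-3)
```

```text
[428.03059699 269.30524832 175.95963195] 19.2 [-0.35977809  0.37114658 -1.34178623] 0.9985132492492013 [-0.012  0.049  0.02   0.037  0.007 -0.007 -0.003]
red [[58.2  1.3]] (array([34. , 49.3]), np.float32(6.4))
red [[59.  45.4]] (array([35.4, 17.1]), np.float32(-83.6))
green [[10.9  2.7]] (array([33.9, 49.4]), np.float32(6.4))
green [[17.  45.2]] (array([36. , 17.5]), np.float32(-83.7))
yellow [[-36.2   1.1]] (array([34.2, 49.5]), np.float32(6.4))
yellow [[-25.5  45.4]] (array([35.4, 16.6]), np.float32(-83.5))
move dx dy dz [ 66.8  25.2 648.9] tool yaw 6.39 roll 9.39
```

View pics/w11.png

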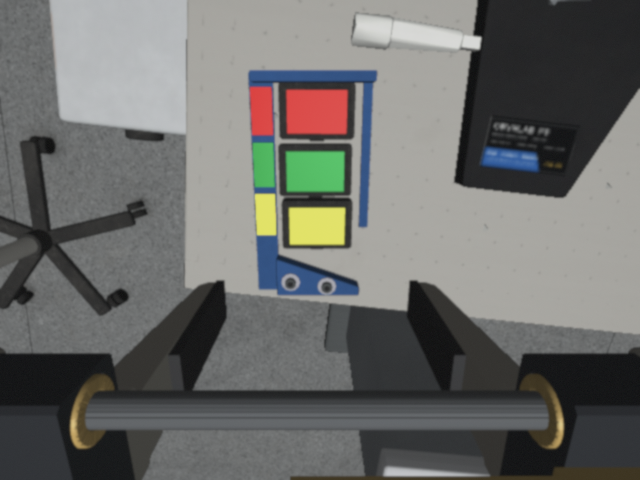

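Run:
```python
from h import *
s=get_state(); print(s["joints"].round(2))
a=cv2.imread('pics/top0.png'); cv2.imwrite('pics/tc3.png',cv2.resize(a[190:260,400:480],None,fx=8,fy=8,interpolation=2))
a=cv2.imread('pics/side0.png'); cv2.imwrite('pics/sc3.png',cv2.resize(a[100:180,260:360],None,fx=7,fy=7,interpolation=2))
```

```text
[-0.18  0.36 -0.54  1.98  0.24  0.87 -2.3 ]
```

View pics/tc3.png

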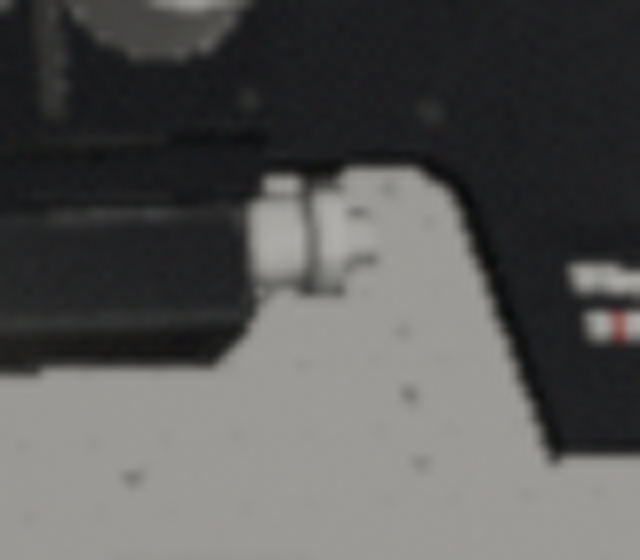

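View pics/sc3.png

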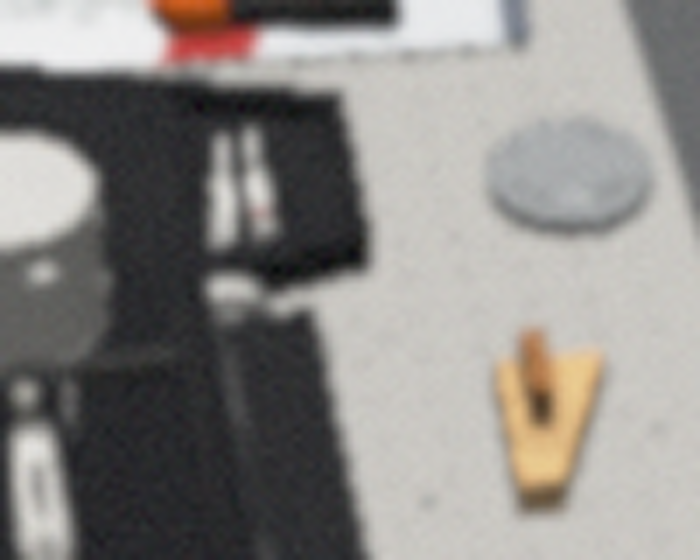

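Run:
```python
from h import *
t=grab_frame("top")
p=topl(t,[[426.9,235.2]],0)[0]; print(p)
for z in(20,40,60,80): print(z,proj(t,[p[0],p[1],z]))
```

```text
[ 525.57351938 -395.12395182    0.        ]
20 [[428.284024   233.57689074]]
40 [[429.70352907 231.91217119]]
60 [[431.1598973  230.20422048]]
80 [[432.65458355 228.45133247]]
```

Call:
move_arm(moves=[{"dx": 66.8,"dy": 0,"dz": 600,"roll": -81,"claw": 1},{"dx": 66.8,"dy": 0,"dz": 600,"roll": -81,"claw": 1},{"dx": 66.8,"dy": 0,"dz": 600,"roll": -81,"claw": 1},{"dx": 66.8,"dy": 0,"dz": 600,"roll": -81,"claw": 1},{"dx": 66.8,"dy": 0,"dz": 600,"roll": -81,"claw": 1},{"dx": 66.8,"dy": 0,"dz": 600,"roll": -81,"claw": 1},{"dx": 66.8,"dy": 0,"dz": 600,"roll": -81,"claw": 1},{"dx": 66.8,"dy": 0,"dz": 600,"roll": -81,"claw": 1},{"dx": 66.8,"dy": 0,"dz": 600,"roll": -81,"claw": 1},{"dx": 66.8,"dy": 0,"dz": 600,"roll": -81,"claw": 1},{"dx": 66.8,"dy": 0,"dz": 600,"roll": -81,"claw": 1},{"dx": 66.8,"dy": 0,"dz": 600,"roll": -81,"claw": 1}])

```text
time: 20.5
position: [427.5, -258.1, 172.5]
tool_rot: [-1.19, 1.243, -1.237]
contact_force: [0.6, -0.7, -0.2]
grip_width: 1.002
```

Run:
```python
from h import *
s=get_state(); print(s["position"],s["time"],s["joints"].round(2),s["contact_force"])
go(s,[434,-378,150],87.3)
```

```text
[ 427.46528703 -258.13756366  172.5294011 ] 20.5 [ 0.95  0.36 -0.56  1.99  0.24  0.86  0.21] [ 0.58704691 -0.68964588 -0.24316688]
move dx dy dz [119.5  22.2  11.6] tool yaw 87.61 roll 0.31
```

Call:
move_arm(moves=[{"dx": 119,"dy": 22,"dz": 11,"roll": 0,"claw": 1},{"dx": 119,"dy": 22,"dz": 11,"roll": 0,"claw": 1},{"dx": 119,"dy": 22,"dz": 11,"roll": 0,"claw": 1},{"dx": 119,"dy": 22,"dz": 11,"roll": 0,"claw": 1},{"dx": 119,"dy": 22,"dz": 11,"roll": 0,"claw": 1},{"dx": 119,"dy": 22,"dz": 11,"roll": 0,"claw": 1}])

```text
time: 21.1
position: [434.5, -374.1, 151.5]
tool_rot: [-1.188, 1.242, -1.239]
contact_force: [1.1, 0.3, -0.2]
grip_width: 1.004
```

Run:
```python
from h import *
f,s=wrist(); save(f,"w12"); print(s["position"],s["time"],s["joints"].round(2),s["contact_force"])
k=[k for k in blobs(f,"wood",300)]
for q in k[:3]:
    p=cv2.approxPolyDP(q,3,True).reshape(-1,2); print(p.tolist()); print(topl(f,p,18,s).round(1)[:,:2].tolist())
```

```text
[ 434.53859326 -374.11374037  151.52663905] 21.1 [ 1.04  0.49 -0.49  1.83  0.29  0.89  0.36] [ 1.12542036  0.33122552 -0.15567561]
[[339, 194], [320, 195], [289, 284], [339, 284]]
[[453.8, -341.5], [439.0, -341.7], [410.0, -415.7], [451.8, -417.5]]
[[84, 387], [70, 416], [70, 436], [77, 448], [91, 445], [80, 440], [77, 430], [79, 405], [82, 401], [86, 403], [82, 401]]
[[215.1, -510.3], [194.5, -542.0], [188.9, -565.4], [192.3, -580.1], [206.7, -577.1], [197.4, -570.6], [197.3, -558.6], [205.9, -529.9], [209.7, -525.6], [212.9, -528.0], [209.7, -525.6]]
[[548, 387], [556, 430], [552, 441], [541, 445], [556, 448], [563, 436], [564, 427], [561, 433], [557, 430], [558, 424], [563, 425], [558, 400]]
[[641.0, -528.2], [655.4, -577.8], [653.5, -591.0], [643.5, -595.4], [658.6, -599.7], [663.2, -585.3], [662.5, -574.6], [660.7, -581.6], [656.4, -577.9], [656.3, -570.8], [661.2, -572.2], [652.2, -543.1]]
```

View pics/w12.png

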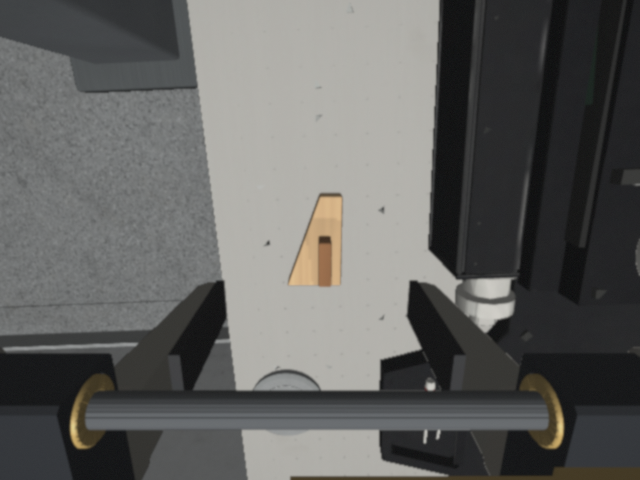

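Run:
```python
from h import *
f,s=wrist(); print(s["position"])
im=f["img"]; hsv=cv2.cvtColor(im,cv2.COLOR_RGB2HSV)
for u,v in((325,215),(324,262),(315,280),(337,250),(330,196),(345,250),(300,280)): print((u,v),hsv[v,u])
cv2.imwrite("pics/z12.png",cv2.resize(im[180:300,270:360,::-1],None,fx=6,fy=5,interpolation=0))
tab=((hsv[...,2]<170)&(hsv[...,1]>110)&(hsv[...,0]<20)); m=np.zeros(tab.shape,np.uint8); m[180:300,270:360]=tab[180:300,270:360]
w=((hsv[...,1]>60)&(hsv[...,0]<25)); m2=np.zeros(tab.shape,np.uint8); m2[180:300,270:360]=w[180:300,270:360]
for r in (230,245,250,260,270,280): print(r,np.where(m[r])[0][[0,-1]] if m[r].any() else None, np.where(m2[r])[0][[0,-1]])
ys=np.where(m.any(1))[0]; print("tab rows",ys[0],ys[-1]); ys=np.where(m2.any(1))[0]; print("wedge rows",ys[0],ys[-1])
```

```text
[ 434.7490474  -374.26782649  151.9342594 ]
(325, 215) [ 17  91 215]
(324, 262) [ 13 125 153]
(315, 280) [ 17  93 200]
(337, 250) [ 17  94 207]
(330, 196) [ 17  93 157]
(345, 250) [ 25   9 179]
(300, 280) [ 16  94 210]
230 None [306 340]
245 [319 330] [301 340]
250 [319 330] [299 340]
260 [319 330] [296 340]
270 [319 330] [292 339]
280 [319 329] [289 339]
tab rows 237 284
wedge rows 194 285
```

View pics/z12.png

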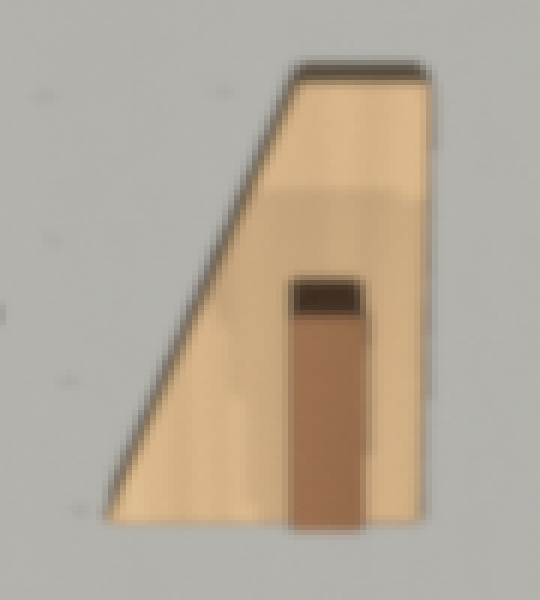

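Run:
```python
from h import *
f,s=wrist(); print(s["position"],tool(s)[:,0])
p=topl(f,[[341.7,196.4],[340.2,284.2],[287.7,284.2],[320,196.4]],18,s)[:,:2]; print("top",p.round(1).tolist())
t=topl(f,[[318.5,243.6],[330.7,243.6],[330.7,286],[318.5,286]],39,s)[:,:2]; print("tab",t.round(1).tolist())
d=p[0]-p[1]; yaw=np.degrees(np.arctan2(-d[0],d[1])); print("yaw",yaw,np.linalg.norm(d), "thick",np.linalg.norm(p[1]-p[2]),"thin",np.linalg.norm(p[0]-p[3]))
a=np.radians(yaw); R2=np.array([[np.cos(a),-np.sin(a)],[np.sin(a),np.cos(a)]])
loc=np.array([[14,38],[14,-38],[-31,-38],[-4,38.]]); tl=np.array([[-5,6],[5,6],[5,-30],[-5,-30.]])
o1=(p-loc@R2.T); o2=(t-tl@R2.T); print(o1.round(1).tolist(),o2.round(1).tolist())
o=np.vstack([o1,o2]).mean(0); print("origin",o)
go(s,[*(o+R2@[0,-12]),38],yaw+90)
```

```text
[ 434.80770454 -374.582993    152.23174032] [-4.25890330e-02 -9.99092593e-01 -4.04921796e-04]
top [[456.2, -344.3], [453.3, -418.7], [409.2, -416.8], [439.3, -343.6]]
tab [[436.7, -375.5], [445.9, -375.9], [444.8, -410.6], [435.3, -410.2]]
yaw -2.280282681224882 74.49679989484143 thick 44.11273654809816 thin 16.95535621276023
[[440.7, -381.7], [440.8, -380.2], [441.7, -380.1], [441.8, -381.7]] [[441.4, -381.7], [440.6, -381.7], [441.0, -380.4], [441.5, -380.4]]
origin [ 441.18496576 -380.97741974]
move dx dy dz [ 18.2 114.2   6.7] tool yaw 87.56 roll -0.16
```

Call:
move_arm(moves=[{"dx": 18.2,"dy": 30,"dz": 6.7,"roll": 0,"claw": 1},{"dx": 18.2,"dy": 65,"dz": 6.7,"roll": 0,"claw": 1},{"dx": 18.2,"dy": 95,"dz": 6.7,"roll": 0,"claw": 0.8},{"dx": 18.2,"dy": 108,"dz": 6.7,"roll": 0,"claw": 0.6},{"dx": 18.2,"dy": 114,"dz": 6.7,"roll": 0,"claw": 0.5},{"dx": 18.2,"dy": 114,"dz": 6.7,"roll": 0,"claw": 0.5},{"dx": 18.2,"dy": 114,"dz": 6.7,"roll": 0,"claw": 0.5}])

```text
time: 21.95
position: [441.2, -395.2, 39.5]
tool_rot: [-1.187, 1.24, -1.244]
contact_force: [-0.6, -0.7, -0.4]
grip_width: 0.588
```

Run:
```python
from h import *
f,s=wrist(); save(f,"w13"); print(s["position"],s["time"],s["grip_width"],s["contact_force"])
go(s,[440.7,-393,38],87.7)
```

```text
[ 441.21189188 -395.21512534   39.53803556] 21.95 0.5878648021630475 [-0.63264145 -0.73450916 -0.42324849]
move dx dy dz [-2.2  1.5 -0.6] tool yaw 87.43 roll -0.27
```

View pics/w13.png

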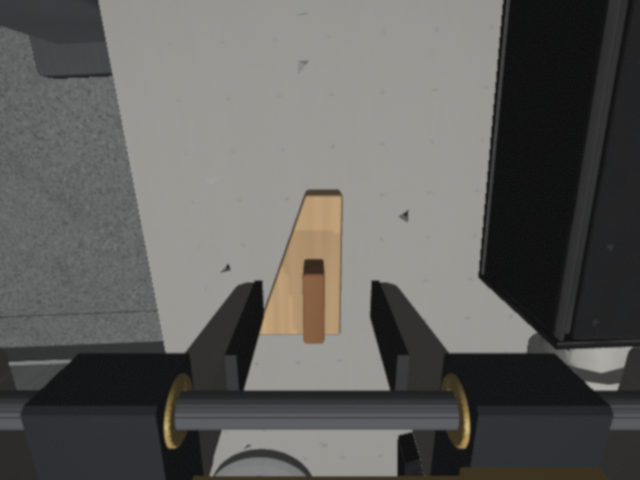

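Call:
move_arm(moves=[{"dx": -1.5,"dy": 1,"dz": -0.6,"roll": 0,"claw": 0.2},{"dx": -1.5,"dy": 1,"dz": -0.6,"roll": 0,"claw": 0.1},{"dx": -1.5,"dy": 1,"dz": -0.6,"roll": 0,"claw": 0},{"dx": -1.5,"dy": 1,"dz": -0.6,"roll": 0,"claw": 0},{"dx": -1.5,"dy": 1,"dz": -0.6,"roll": 0,"claw": 0},{"dx": -1.5,"dy": 1,"dz": -0.6,"roll": 0,"claw": 0},{"dx": -1.5,"dy": 1,"dz": -0.6,"roll": 0,"claw": 0},{"dx": -1.5,"dy": 1,"dz": -0.6,"roll": 0,"claw": 0},{"dx": -1.5,"dy": 1,"dz": -0.6,"roll": 0,"claw": 0}])

```text
time: 22.9
position: [439.8, -393.3, 37.2]
tool_rot: [-1.188, 1.242, -1.243]
contact_force: [-0.7, 0.3, 1.7]
grip_width: 0.106
```

Call:
move_arm(moves=[{"dx": 0,"dy": -10,"dz": 0,"roll": 0,"claw": 0},{"dx": 0,"dy": -40,"dz": 0,"roll": 0,"claw": 0},{"dx": 0,"dy": -70,"dz": 0,"roll": 0,"claw": 0},{"dx": 0,"dy": -70,"dz": 0,"roll": 0,"claw": 0},{"dx": 0,"dy": -70,"dz": 0,"roll": 0,"claw": 0}])

```text
time: 23.4
position: [439.8, -393.5, 107.9]
tool_rot: [-1.188, 1.241, -1.244]
contact_force: [0.2, 0.3, -0.4]
grip_width: 0.105
```

Run:
```python
from h import *
f,s=wrist(); save(f,"w14"); print(s["position"],s["time"],s["grip_width"],s["contact_force"],s["joints"].round(2))
```

```text
[ 439.78304292 -393.54491279  107.88521025] 23.4 0.10539362411214723 [ 0.22914182  0.30193064 -0.37096206] [ 1.02  0.57 -0.46  1.82  0.34  0.82  0.35]
```

View pics/w14.png

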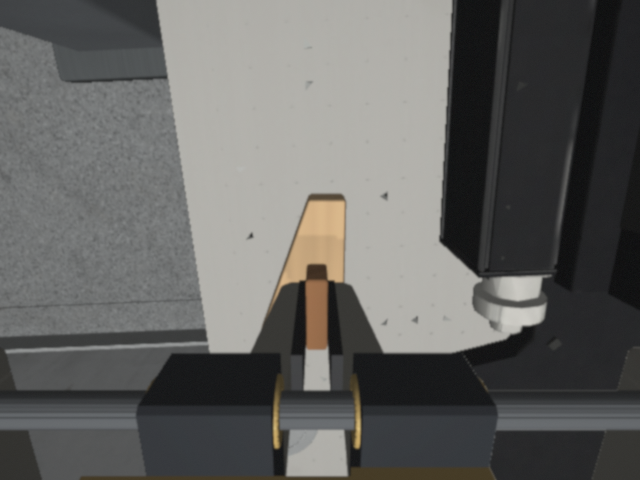

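Call:
move_arm(moves=[{"dx": -500,"dy": 0,"dz": -60,"roll": -9,"claw": 0},{"dx": -500,"dy": 0,"dz": -60,"roll": -9,"claw": 0},{"dx": -500,"dy": 0,"dz": -60,"roll": -9,"claw": 0},{"dx": -500,"dy": 0,"dz": -60,"roll": -9,"claw": 0},{"dx": -500,"dy": 0,"dz": -60,"roll": -9,"claw": 0},{"dx": -500,"dy": 0,"dz": -60,"roll": -9,"claw": 0},{"dx": -500,"dy": 0,"dz": -60,"roll": -9,"claw": 0},{"dx": -500,"dy": 0,"dz": -60,"roll": -9,"claw": 0},{"dx": -500,"dy": 0,"dz": -60,"roll": -9,"claw": 0},{"dx": -500,"dy": 0,"dz": -60,"roll": -9,"claw": 0},{"dx": -500,"dy": 0,"dz": -60,"roll": -9,"claw": 0},{"dx": -500,"dy": 0,"dz": -60,"roll": -9,"claw": 0}])

```text
time: 24.65
position: [401.3, 110.2, 106.4]
tool_rot: [-1.263, 1.125, -1.122]
contact_force: [-0.4, -1.2, -1.7]
grip_width: 0.105
```

Call:
move_arm(moves=[{"dx": 0,"dy": 0,"dz": 0,"roll": 0,"claw": 0},{"dx": 0,"dy": 0,"dz": 0,"roll": 0,"claw": 0}])

```text
time: 24.85
position: [402.2, 107.1, 106.6]
tool_rot: [-1.26, 1.129, -1.129]
contact_force: [0.3, 0.0, -0.6]
grip_width: 0.105
```

Run:
```python
from h import *
f,s=wrist(); save(f,"w15"); print(s["position"],s["time"],s["grip_width"],s["contact_force"],s["joints"].round(2))
go(s,[*(O-76.2*X-75*Y),100],96.4)
for c,x in(("red",58),("green",11),("yellow",-36)):
    for r in lab(f,c,16,s,O+x*X): print(c,fr(r[0],O,aF),r[1:])
```

```text
[402.22590083 107.07440522 106.62083602] 24.85 0.10474719284013687 [ 0.34994753  0.00853425 -0.64761038] [ 0.23  0.36 -0.65  2.22  0.36  0.67 -0.57]
move dx dy dz [-82.6   6.6   4.1] tool yaw 96.23 roll -0.17
red [[ 58.3 -14.3]] (array([34.3, 17.4]), np.float32(-83.8))
green [[ 11.3 -13.5]] (array([34. , 16.3]), np.float32(-83.8))
yellow [[-35.9 -14.2]] (array([34.1, 17.9]), np.float32(-83.8))
```

View pics/w15.png

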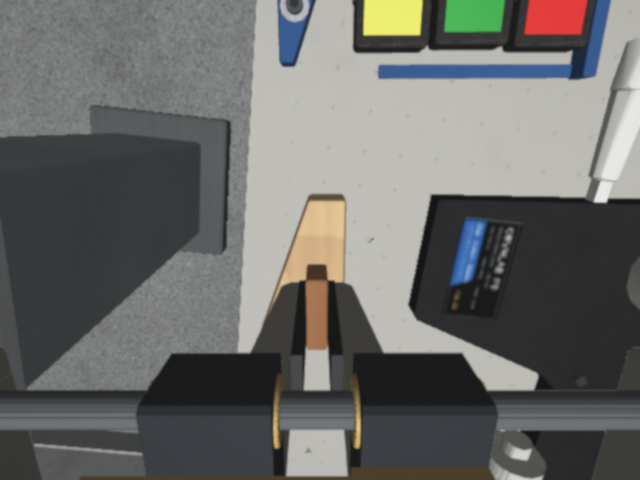

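Run:
```python
from h import *
f,s=wrist(); print(s["position"])
z=s["position"][2]-37.2+18
p=topl(f,[[309,199.5],[345,199.5]],z,s); tl=(p-s["position"])@tool(s); print("thin end in tool",tl.round(1))
print("edge",topl(f,[[257,50],[245,250]],0,s).round(0)[:,:2].tolist(),"block tip z16",fr(topl(f,[[287,64],[294,64]],16,s),O,aF))
# row near-side of yellow
print("yellow near edge", fr(topl(f,[[357,20],[355,45]],16,s),O,aF))
```

```text
[402.37525576 107.1465409  106.74333651]
thin end in tool [[-50.7  19.2  -3. ]
 [-50.7  19.2  13.9]]
edge [[351.0, 232.0], [351.0, 98.0]] block tip z16 [[-97.2 -38.4]
 [-93.1 -38.4]]
yellow near edge [[-56.  -15.2]
 [-56.8 -28.3]]
```

Call:
move_arm(moves=[{"dx": -50,"dy": 0,"dz": 4,"roll": 0,"claw": 0},{"dx": -95,"dy": 10,"dz": 4,"roll": 0,"claw": 0},{"dx": -95,"dy": 40,"dz": 4,"roll": 0,"claw": 0},{"dx": -95,"dy": 46,"dz": 4,"roll": 0,"claw": 0},{"dx": -95,"dy": 46,"dz": 4,"roll": 0,"claw": 0},{"dx": -95,"dy": 46,"dz": 4,"roll": 0,"claw": 0}])

```text
time: 25.55
position: [396.3, 202.7, 61.6]
tool_rot: [-1.259, 1.128, -1.129]
contact_force: [0.1, 0.1, -0.5]
grip_width: 0.104
```

Run:
```python
from h import *
f,s=wrist(); save(f,"w16"); print(s["position"],s["time"],s["grip_width"],s["contact_force"],fr(s["position"],O,aF))
go(s,[*(O-76.2*X-62.6*Y),37.2],96.4)
```

```text
[396.27830112 202.68721696  61.57363066] 25.55 0.10419528073679649 [ 0.09093656  0.1310619  -0.48741703] [[-75.8 -61.9]]
move dx dy dz [ 0.6 24.4 -0.4] tool yaw 96.28 roll -0.12
```

View pics/w16.png

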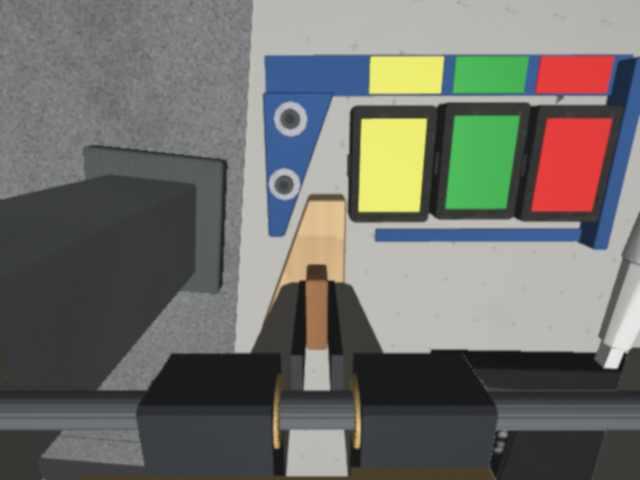

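Call:
move_arm(moves=[{"dx": 0.5,"dy": 10,"dz": -0.5,"roll": 0,"claw": 0},{"dx": 0.5,"dy": 18,"dz": -0.5,"roll": 0,"claw": 0},{"dx": 0.5,"dy": 22,"dz": -0.5,"roll": 0,"claw": 0},{"dx": 0.5,"dy": 24,"dz": -0.5,"roll": 0,"claw": 0},{"dx": 0.5,"dy": 24,"dz": -0.5,"roll": 0,"claw": 0},{"dx": 0.5,"dy": 24,"dz": -0.5,"roll": 0,"claw": 0.25},{"dx": 0.5,"dy": 24,"dz": -0.5,"roll": 0,"claw": 0.25},{"dx": 0.5,"dy": 24,"dz": -0.5,"roll": 0,"claw": 0.25}])

```text
time: 26.4
position: [395.3, 203.3, 37.1]
tool_rot: [-1.26, 1.126, -1.126]
contact_force: [0.9, 0.0, 0.1]
grip_width: 0.25
```

Run:
```python
from h import *
f,s=wrist(); save(f,"w17"); print(s["position"],s["time"],s["grip_width"],s["contact_force"],fr(s["position"],O,aF))
```

```text
[395.31437763 203.34039761  37.08937241] 26.4 0.2498689148019902 [0.89538952 0.04376972 0.0683067 ] [[-76.7 -61.2]]
```

View pics/w17.png

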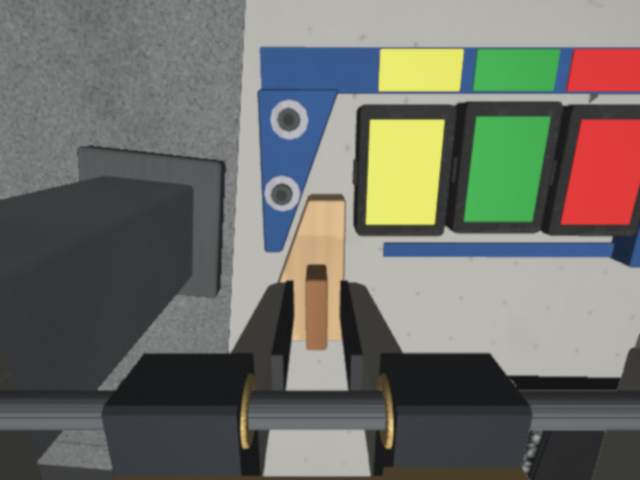

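Call:
move_arm(moves=[{"dx": 0,"dy": -15,"dz": 0,"roll": 0,"claw": 0.25},{"dx": 0,"dy": -40,"dz": 0,"roll": 0,"claw": 0.25},{"dx": 10,"dy": -50,"dz": 0,"roll": 0,"claw": 0},{"dx": 55,"dy": -50,"dz": 0,"roll": 0,"claw": 0},{"dx": 55,"dy": -50,"dz": 0,"roll": 0,"claw": 0},{"dx": 55,"dy": -30,"dz": 0,"roll": 0,"claw": 0},{"dx": 55,"dy": -10,"dz": 0,"roll": 0,"claw": 0},{"dx": 55,"dy": 6,"dz": 0,"roll": 0,"claw": 0},{"dx": 55,"dy": 14,"dz": 0,"roll": 0,"claw": 0},{"dx": 55,"dy": 14,"dz": 0,"roll": 0,"claw": 0},{"dx": 55,"dy": 14,"dz": 0,"roll": 0,"claw": 0}])

```text
time: 27.55
position: [401.6, 149.0, 23.4]
tool_rot: [-1.26, 1.126, -1.126]
contact_force: [0.5, 0.4, -0.7]
grip_width: 0.006
```

Run:
```python
from h import *
f,s=wrist(); save(f,"w18"); print(s["position"],s["time"],s["grip_width"],s["contact_force"],fr(s["position"],O,aF))
```

```text
[401.56428639 149.02899394  23.37981156] 27.55 0.006089954933797381 [ 0.47212292  0.39902053 -0.69061177] [[ -76.5 -115.9]]
```

View pics/w18.png

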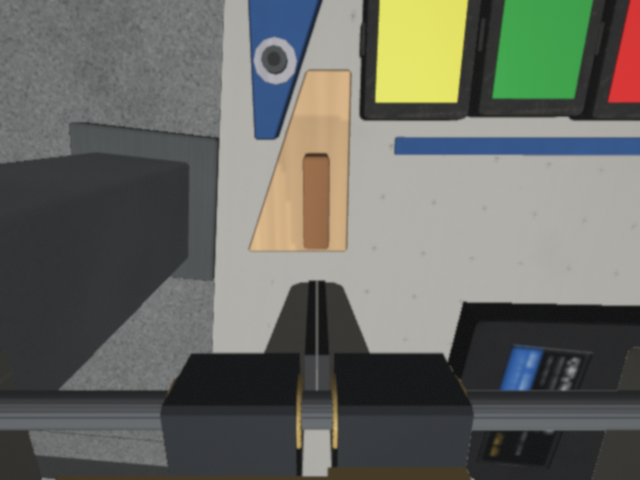

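Call:
move_arm(moves=[{"dx": -10,"dy": 1.5,"dz": 0,"roll": 0,"claw": 0},{"dx": -16,"dy": 1.5,"dz": 0,"roll": 0,"claw": 0},{"dx": -20,"dy": 1.5,"dz": 0,"roll": 0,"claw": 0},{"dx": -23,"dy": 1.5,"dz": 0,"roll": 0,"claw": 0},{"dx": -26,"dy": 1.5,"dz": 0,"roll": 0,"claw": 0},{"dx": -29,"dy": 1.5,"dz": 0,"roll": 0,"claw": 0},{"dx": -32,"dy": 1.5,"dz": 0,"roll": 0,"claw": 0},{"dx": -35,"dy": 1.5,"dz": 0,"roll": 0,"claw": 0},{"dx": -38,"dy": 1.5,"dz": 0,"roll": 0,"claw": 0},{"dx": -40,"dy": 1.5,"dz": 0,"roll": 0,"claw": 0},{"dx": -40,"dy": 1.5,"dz": 0,"roll": 0,"claw": 0}])

```text
time: 28.7
position: [396.8, 188.8, 21.6]
tool_rot: [-1.26, 1.126, -1.126]
contact_force: [-0.7, 0.9, -0.6]
grip_width: 0.007
```

Run:
```python
from h import *
f,s=wrist(); save(f,"w19"); print(s["position"],s["time"],s["grip_width"],s["contact_force"],fr(s["position"],O,aF))
```

```text
[396.8495116  188.82802347  21.57750289] 28.7 0.007329737605878721 [-0.66288231  0.85670519 -0.59399313] [[-76.8 -75.8]]
```

View pics/w19.png

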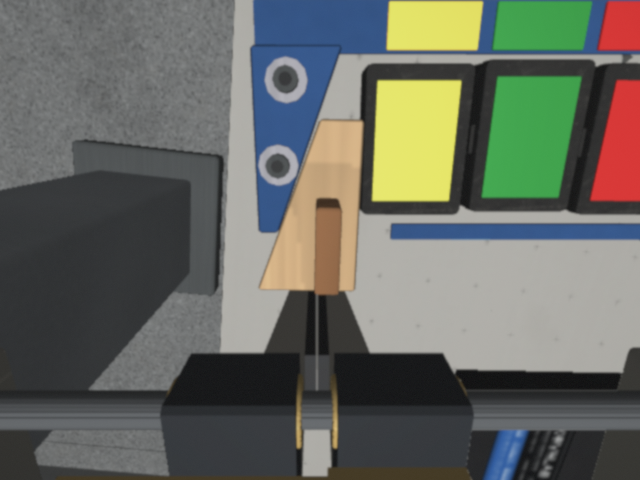

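Call:
move_arm(moves=[{"dx": -2,"dy": 0,"dz": 0.5,"roll": 0,"claw": 0},{"dx": -4,"dy": 0,"dz": 1,"roll": 0,"claw": 0},{"dx": -6,"dy": 0,"dz": 1.5,"roll": 0,"claw": 0},{"dx": -8,"dy": 0,"dz": 2,"roll": 0,"claw": 0},{"dx": -10,"dy": 0,"dz": 2.5,"roll": 0,"claw": 0},{"dx": -12,"dy": 0,"dz": 3,"roll": 0,"claw": 0},{"dx": -14,"dy": 0,"dz": 3.5,"roll": 0,"claw": 0},{"dx": -16,"dy": 0,"dz": 4,"roll": 0,"claw": 0}])

```text
time: 29.55
position: [399.2, 204.7, 21.6]
tool_rot: [-1.26, 1.126, -1.127]
contact_force: [0.9, -2.4, -0.0]
grip_width: 0.009
```

Run:
```python
from h import *
f,s=wrist(); save(f,"w20"); print(s["position"],s["time"],s["grip_width"],s["contact_force"],fr(s["position"],O,aF))
```

```text
[399.22528926 204.72116797  21.56605517] 29.55 0.008988094315674832 [ 0.93269068 -2.35634572 -0.00497918] [[-72.6 -60.3]]
```

View pics/w20.png

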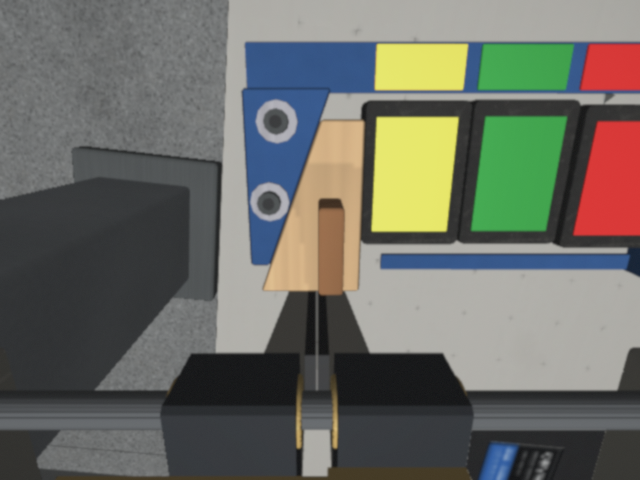

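Call:
move_arm(moves=[{"dx": -1,"dy": 0,"dz": 0.3,"roll": 0,"claw": 0},{"dx": -2,"dy": 0,"dz": 0.7,"roll": 0,"claw": 0},{"dx": -3,"dy": 0,"dz": 1,"roll": 0,"claw": 0},{"dx": -4,"dy": 0,"dz": 1.3,"roll": 0,"claw": 0},{"dx": -4,"dy": 0,"dz": 1.3,"roll": 0,"claw": 0}])

```text
time: 30.1
position: [400.0, 209.1, 21.6]
tool_rot: [-1.26, 1.126, -1.126]
contact_force: [0.7, -1.2, -0.4]
grip_width: 0.007
```

Call:
move_arm(moves=[{"dx": -0.7,"dy": 0,"dz": 0,"roll": 0,"claw": 0},{"dx": -1.5,"dy": 0,"dz": 0,"roll": 0,"claw": 0},{"dx": -1.5,"dy": 0,"dz": 0,"roll": 0,"claw": 0}])

```text
time: 30.4
position: [399.9, 210.3, 21.6]
tool_rot: [-1.26, 1.126, -1.127]
contact_force: [1.1, -2.2, -0.2]
grip_width: 0.004
```

Run:
```python
from h import *
f,s=wrist(); save(f,"w21"); print(s["position"],s["time"],s["grip_width"],s["contact_force"],fr(s["position"],O,aF))
```

```text
[399.87592055 210.2991758   21.58392036] 30.4 0.00437160914988935 [ 1.11630569 -2.24147715 -0.17726885] [[-71.4 -54.8]]
```

Call:
move_arm(moves=[{"dx": -0.5,"dy": 0,"dz": 0,"roll": 0,"claw": 0},{"dx": -1,"dy": 0,"dz": 0,"roll": 0,"claw": 0},{"dx": -1.5,"dy": 0,"dz": 0,"roll": 0,"claw": 0},{"dx": -1.5,"dy": 0,"dz": 0,"roll": 0,"claw": 0}])

```text
time: 30.85
position: [399.8, 210.8, 21.6]
tool_rot: [-1.261, 1.126, -1.128]
contact_force: [3.0, -4.3, 1.9]
grip_width: 0.005
```

Run:
```python
from h import *
f,s=wrist(); save(f,"w22"); print(s["position"],s["time"],s["grip_width"],s["contact_force"],fr(s["position"],O,aF))
for c in("red","green","yellow"):
    print(c,[(fr(r[0],O,aF),r[1:]) for r in lab(f,c,16,s)])
```

```text
[399.83081845 210.78455395  21.58001093] 30.85 0.005081910610819551 [ 3.04567433 -4.3035027   1.85032165] [[-71.4 -54.3]]
red [(array([[57.8,  1.4]]), (array([32.4, 48.8]), np.float32(6.4))), (array([[45.3, 45.9]]), (array([26.2, 16.4]), np.float32(-83.6)))]
green [(array([[14.7,  4. ]]), (array([33.8, 48.4]), np.float32(6.4))), (array([[ 9.1, 46. ]]), (array([35.3, 16.4]), np.float32(-83.6)))]
yellow [(array([[-29.3,   3.8]]), (array([33.9, 48.9]), np.float32(6.4))), (array([[-31.6,  45.8]]), (array([34.9, 16. ]), np.float32(-83.6)))]
```

View pics/w22.png

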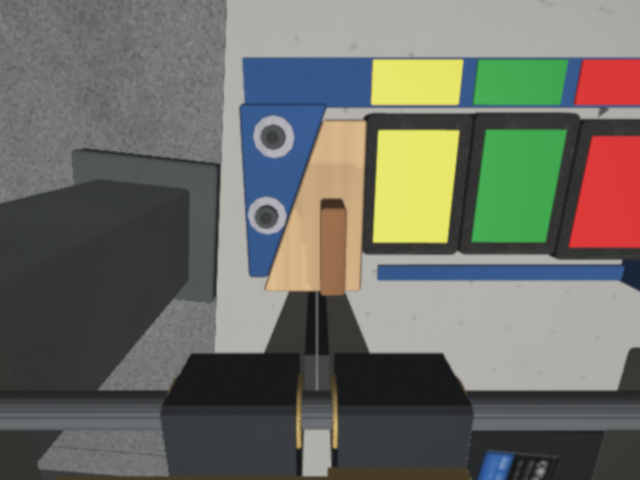

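Call:
move_arm(moves=[{"dx": -0.5,"dy": 0,"dz": 0,"roll": 0,"claw": 0},{"dx": -1,"dy": 0,"dz": 0,"roll": 0,"claw": 0},{"dx": -1.5,"dy": 0,"dz": 0,"roll": 0,"claw": 0},{"dx": -1.5,"dy": 0,"dz": 0,"roll": 0,"claw": 0}])

```text
time: 31.3
position: [399.8, 210.9, 21.6]
tool_rot: [-1.263, 1.126, -1.13]
contact_force: [2.4, -7.3, 4.5]
grip_width: 0.007
```

Run:
```python
from h import *
f,s=wrist(); save(f,"w23"); print(s["position"],s["time"],s["contact_force"],fr(s["position"],O,aF))
for c in("red","green","yellow"):
    print(c,[(fr(r[0],O,aF),r[1:]) for r in lab(f,c,16,s)][:1])
k=blobs(f,"wood",300)[0]; p=cv2.approxPolyDP(k,3,True).reshape(-1,2); print(p.tolist(),fr(topl(f,p,18,s),O,aF).tolist())
```

```text
[399.82540642 210.90458405  21.58221982] 31.3 [ 2.3602354  -7.34577158  4.47450007] [[-71.4 -54.2]]
red [(array([[57.7,  1.4]]), (array([32.3, 48.8]), np.float32(6.3)))]
green [(array([[14.7,  4. ]]), (array([33.9, 48.3]), np.float32(6.3)))]
yellow [(array([[-29.2,   3.7]]), (array([33.9, 48.4]), np.float32(6.3)))]
[[365, 120], [322, 122], [266, 290], [319, 291], [336, 296], [345, 290], [359, 289]] [[-51.3, 31.8], [-68.5, 31.0], [-94.1, -42.5], [-69.7, -43.1], [-61.9, -45.6], [-57.8, -42.6], [-51.3, -42.1]]
```

Call:
move_arm(moves=[{"dx": -1,"dy": 0,"dz": 0,"roll": 0,"claw": 0},{"dx": -2,"dy": 0,"dz": 0,"roll": 0,"claw": 0},{"dx": -3,"dy": 0,"dz": 0,"roll": 0,"claw": 0},{"dx": -3,"dy": 0,"dz": 0,"roll": 0,"claw": 0}])

```text
time: 31.75
position: [399.8, 211.1, 21.5]
tool_rot: [-1.266, 1.126, -1.135]
contact_force: [3.4, -14.0, 9.0]
grip_width: 0.004
```

Call:
move_arm(moves=[{"dx": -1,"dy": 0,"dz": 0,"roll": 0,"claw": 0},{"dx": -2,"dy": 0,"dz": 0,"roll": 0,"claw": 0},{"dx": -3,"dy": 0,"dz": 0,"roll": 0,"claw": 0},{"dx": -4,"dy": 0,"dz": 0,"roll": 0,"claw": 0},{"dx": -4,"dy": 0,"dz": 0,"roll": 0,"claw": 0}])

```text
time: 32.25
position: [399.7, 211.4, 21.4]
tool_rot: [-1.271, 1.125, -1.14]
contact_force: [5.1, -22.1, 13.2]
grip_width: 0.007
```

Call:
move_arm(moves=[{"dx": 3,"dy": 0,"dz": 0,"roll": 0,"claw": 0},{"dx": 6,"dy": 0,"dz": 0,"roll": 0,"claw": 0},{"dx": 10,"dy": 0,"dz": 0,"roll": 0,"claw": 0},{"dx": 20,"dy": 0,"dz": 0,"roll": 0,"claw": 0},{"dx": 30,"dy": 0,"dz": 0,"roll": 0,"claw": 0},{"dx": 30,"dy": -40,"dz": 0,"roll": 0,"claw": 0},{"dx": 30,"dy": -80,"dz": 0,"roll": 0,"claw": 0},{"dx": 0,"dy": -120,"dz": 30,"roll": 0,"claw": 0},{"dx": -40,"dy": -130,"dz": 60,"roll": 0,"claw": 0},{"dx": -40,"dy": -130,"dz": 60,"roll": 0,"claw": 0},{"dx": -40,"dy": -130,"dz": 60,"roll": 0,"claw": 0}])

```text
time: 33.35
position: [454.0, 267.8, 151.7]
tool_rot: [-1.26, 1.126, -1.124]
contact_force: [0.0, -0.4, -0.8]
grip_width: 0.002
```

Run:
```python
from h import *
f,s=wrist(); save(f,"w24"); print(s["position"],s["time"],s["contact_force"],fr(s["position"],O,aF),s["qd"].round(3))
t={}
for c in("red","green","yellow"):
    r=[x for x in lab(f,c,4.5,s,None,True) if x[1].min()<21 and x[1].max()>30]; print(c,[(q[0],q[1],q[2]) for q in r]); t[c]=r[0][0]
O2,a2,d=frm(t); print("frame",O2,a2,d)
for c in("red","green","yellow"):
    print(c,[(fr(r[0],O2,a2),r[1:]) for r in lab(f,c,16,s)][:1])
k=blobs(f,"wood",300)[0]; p=cv2.approxPolyDP(k,3,True).reshape(-1,2); print(p.tolist(),fr(topl(f,p,18,s),O2,a2).tolist())
t=grab_frame("top"); cv2.imwrite('pics/tfin.png',cv2.resize(t["img"][190:320,140:300,::-1],None,fx=5,fy=4.6))
```

```text
[453.98281966 267.77790729 151.69217715] 33.35 [ 0.0024714  -0.35528241 -0.84488711] [[-11.2  -3.7]] [ 0.018 -0.004  0.021  0.071  0.001  0.005  0.004]
red [(array([518.2, 326.3]), array([37.6, 17.4]), np.float32(6.5))]
green [(array([475. , 321.4]), array([37.7, 17.4]), np.float32(6.5))]
yellow [(array([430.9, 316.8]), array([36.7, 16.6]), np.float32(6.5))]
frame [463.87843253 273.04493135] 6.210498301517575 87.81537450811226
red [(array([[59.5,  1.2]]), (array([34.7, 49.2]), np.float32(6.5)))]
green [(array([[15.6,  3.5]]), (array([34.3, 49. ]), np.float32(6.5)))]
yellow [(array([[-28.8,   3.3]]), (array([33.7, 49. ]), np.float32(6.4)))]
[[265, 189], [243, 192], [217, 279], [268, 279]] [[-50.0, 32.8], [-67.1, 30.3], [-92.7, -42.9], [-50.1, -42.7]]
```

View pics/w24.png

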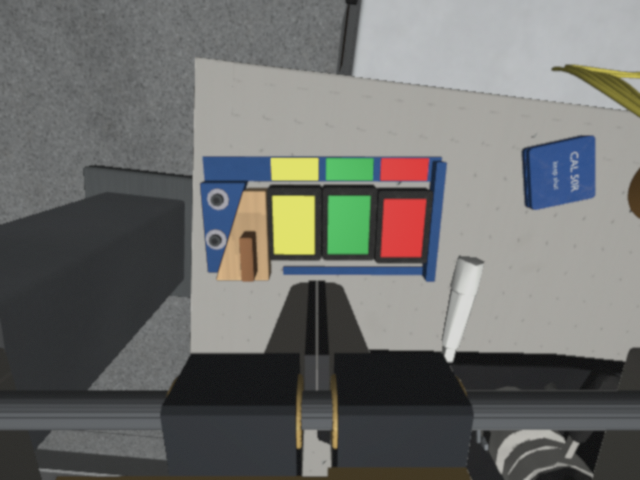

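Run:
```python
from h import *
f,s=wrist(); print(s["position"],s["qd"].round(3)); cv2.imwrite("pics/z25.png",cv2.resize(f["img"][145:295,195:455,::-1],None,fx=3,fy=3,interpolation=2))
t=grab_frame("top"); save(t,"tfin2")
```

```text
[452.5781345  265.24142717 150.3868045 ] [ 0.009 -0.004  0.006  0.015  0.001 -0.001 -0.002]
```

View pics/z25.png

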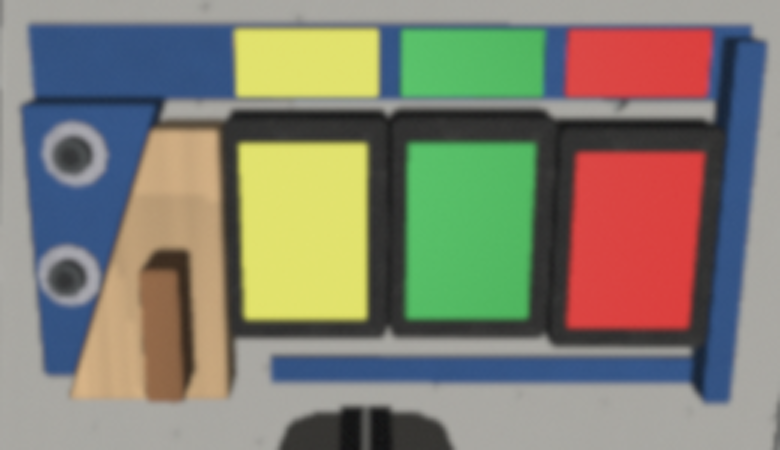

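View pics/tfin2.png

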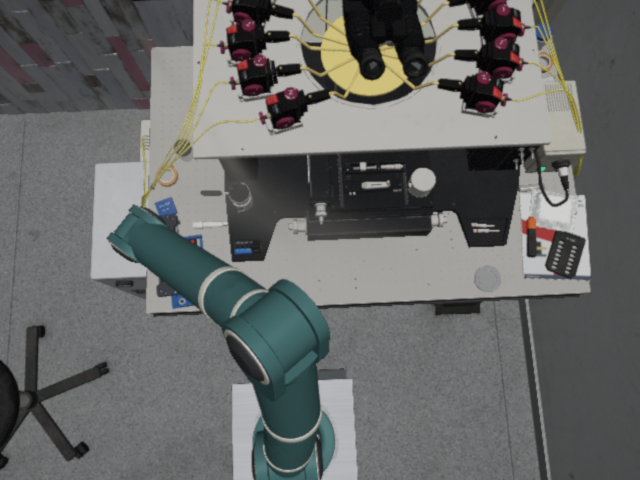

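The closing picture shows the row tight: the boxes touch each other, red meets the stop, and the wedge fills the gap. The blue box and round case are where they started. The robot is clear, so I'm handing the job in.

```bash
python3 -c "
from h import *
s=get_state(); print(s['time'],s['contact_force'])
print(sign_off())"
```

```text
33.55 [-0.13016204 -0.49018587  0.43326515]
the job is handed in; nothing more can be done
None
```

The three needle boxes are in the frame, each beside the tile of its label colour. I let go of all three, then placed the wedge loosely in the gap. I drove it in with shut fingers until it stopped moving under about 22 N.

**Last checks at 33.5 s, with the robot clear:**

| Item | Measured in frame (mm) | Expected (mm) |
|---|---|---|
| Red box centre | x 59.5, y 1.2 | x 60, y 0 ± 6 |
| Green box centre | x 15.6, y 3.5 | x 16, y 0 ± 6 |
| Yellow box centre | x -28.8, y 3.3 | x -28, y 0 ± 6 |
| Wedge flat side | x -50 | x -50 |
| Wedge thick end | y about -43 | y -44 |

- **Tightness:** No gaps show in the last picture. The measured spacings were 43.9 and 44.4 mm, and boxes in a tight row sit 44 mm apart.
- **Bystanders:** The blue box and round case look unmoved in the pictures; I judged that by eye and did not re-measure them.
- **What disagreed:** The frame position came out about 1 mm different between early and late views, which is within the calibration. I gripped the green box about 4 mm higher than planned, but it held and went in correctly.

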